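Unload a clamped tube carrier into the bench rack, in order

ROBOT

A 7-joint arm with a two-finger parallel gripper is mounted at the origin on a cart in front of the work surface, level with it; the furniture and walls round the work are solid. World frame = base frame: x ahead of the robot, y to its left, z up, the work surface at z = 0. Lengths are in m, angles in degrees, forces in N, time in s.
With the tool pointing down it reaches from about 0.35 to 0.9 m from the base axis. Payload 8.1 kg.
Tool frame: the origin (TCP) lies at the very end of the fingers, on their centre line; the grasp point (between the pads) lies robot.grip_depth behind it (robot.grip_depth is the distance from the TCP to the grasp point, in m); z points along the fingers, y is the line along which they close (so a half turn about z gives the same grasp; the last joint's range is limited). The gripper opens to 85 mm and grips with 20 to 120 N. Pads are 22 mm wide; open, the fingers measure 114 mm over their backs; the gripper's body (76 mm by 85 mm) begins 54 mm behind the grasp point. The pads swing forward as they close: fully open they stand 13 mm farther back than shut.
Start: joints at [59.496, 24.895, 1.432, 90.138, -0.665, 64.973, -4.303], TCP at [0.26, -0.568, 0.204] pointing down, gripper open.
Joint ranges: [-149.89, 149.89], [-25.12, 119.58], [-72.63, 75.52], [4.76, 147.25], [-75.54, 255.54], [6.69, 114.76], [-157.13, 157.13]. Speed limits (degrees/s): [127.2, 127.2, 172.46, 172.46, 180, 180, 180].

INTERFACE

Orientations are given as a 3x3 rotation matrix whose columns are the frame's x, y, z axes.
In Python, from bench import telemetry, camera, robot gives the robot as it stands.
- The arm moves only by the tool play_rows, never from a script. Its argument "commands" is a list of rows, each an object with "linear": the shift along the tool's x, y, z in units of 40 mm (1.0 is 40 mm), a list of three; "spin": the turn about the tool's z in degrees; "hand": the finger opening in mm, from 0 to 85.4. A call has exactly 5 rows; each row shifts and turns the commanded pose from where the row before left it, along the tool's axes as they then stand; what a row does not reach is not made up. A row lasts 1/12 s, in which the tool goes at most 41.7 mm and 7.16 degrees, less where a joint would pass 70% of its speed; a pose out of reach is approached as far as the arm can. A call is refused whole if a number of a shift passes 1 or a number of a turn 7.16, either way. A call with a gripper value outside its range is refused whole. The fingers move at their own pace and stop on an object; the grip force is fixed at half the most. Time passes only in rows, so rows that do not move let the fingers close, or fill a call up. It gives the time, the measured TCP pose, the force, the opening and the grip force at its end, in the units of the state.
- telemetry.get_state(): the state, without advancing time (a new reading comes with each control period).
- camera(name): name is "side" or "top"; returns a dict with "color" (384x512x3 uint8, red, green, blue), "depth" (384x512 float32, m along the optical axis (not along the pixel's ray), 0 where there is no reading), "mtx" (3x3 intrinsics, pixels), "R" (3x3) and "t" (3): a world point X has camera coordinates R X + t. Camera axes: x right, y down, z forward; pixel columns grow to the right and rows downward; lengths in m; the calibration is good to about 2 mm. A picture is of the moment at which its call begins.
- robot.close_job(): hands the job in; it is judged then, once.
The state is a dict: "t": time; "joint_positions": joint angles; "qd": joint speeds; "effort": joint torques, N m; "tool_pos": TCP position; "orientation": TCP orientation; "force": force on the tool from outside, world axes, zero at the start; "ft_torque": the same for the moment, N m; "width": opening from 0.0 (shut) to 1.0 (fully open); "grip_force": force on a finger pad.
Only numpy, scipy, OpenCV 4.12 (cv2) and the standard library are available. Lean on these libraries where they do the work, as an engineer would, in place of code of your own. Each camera call takes 0.05 s, during which the arm holds its last target. There are 200 camera calls.

TASK

Unload the tube carrier: first slide the clamp nut up off the stud and put it in the small compartment of the parts tray, then lift off the retaining plate and lay it flat in the tray's long compartment. Then move the three tubes into the white rack in the same order, the tube nearest the stud into the hole nearest the lifting tab and the others into the next two holes, all standing fully down, so that only the hole farthest from the tab stays empty. Keep the tubes upright and do not disturb the timer or the reagent bottle.

Things in the scene. Friction and masses are not known exactly. Their poses are not given: they have to be found in the camera images.
- carrier: Fixed aluminium tube carrier, base 66 x 192 mm. Origin: centre of underside; y runs along the row, z up. Tubes at y = +34, 0, -34 mm, in 18 mm holes of a guide plate 58 to 66 mm high; pocket floors at z = 8 mm. At y = +74 mm a threaded 8 mm stud (top z = 153 mm), at y = -74 mm a smooth 8 mm dowel (top z = 141 mm), both on shoulders at z = 129 mm. A steel shoe juts from the base at the dowel end.
- clamp_nut: Black ribbed round quick-release nut, 26 mm diameter, 18 mm high, 12 mm bore: no turning, it slides straight up off the stud. Origin: centre of its underside, z up along the bore. At the start it sits on the retaining plate round the stud, its underside 137 mm above the bench.
- retaining_plate: Steel plate 34 mm wide (x), 168 mm long (y), 8 mm thick, with three 14 mm sight windows over the caps and a 12 mm hole at each end (y = +74 mm stud, -74 mm dowel). Origin: centre of underside, z up. At the start it lies on the posts' shoulders, 2 mm above the caps, underside 129 mm above the bench, under the nut; without the nut it lifts straight up.
- tube_1: Capped 15 ml conical tube, the one nearest the stud at the start; the three tubes look alike and are told apart by their place in the row. Body 16 mm diameter with conical tip; ribbed cap 22 mm diameter, 102 to 119 mm above the tip (top of tube). Origin: at the tip, z along the tube to the cap. At the start the tip is 8 mm above the bench.
- tube_2: The middle tube of the row in the carrier, the same in shape, size and axes as tube_1.
- tube_3: The tube farthest from the stud (nearest the dowel), the same in shape, size and axes as tube_1.
- rack: Fixed white plastic rack, 58 x 158 mm, 60 mm high, four holes in a row along y and a flat slotted lifting tab jutting out at its +y end. Origin: centre of underside, z up. Holes 23 mm in diameter (top plate z = 54 to 60 mm) at x = 0, y = +57 (nearest the tab), +19, -19 and -57 mm; below each a tapered pocket that centres the tip; a seated tip is 4 mm above the bench.
- tray: Fixed stainless tray, 114 mm (x) x 280 mm (y), rim 16 mm high, floor 2 mm thick. Origin: centre of underside, z up. A cross wall 12 mm high at y = +50 mm parts it into a long compartment (centre y = -44 mm, 110 x 187 mm inside) and a small one (centre y = +94 mm, 110 x 87 mm inside).
- bench_timer: Small white bench timer, 50 x 58 mm, 62 mm high, standing loose at the back; origin: centre of its underside. A bystander, not to be disturbed.
- reagent_bottle: White reagent bottle with an orange screw cap, 68 mm diameter, 135 mm high, standing loose just behind the work (the one nearest the robot); origin: centre of its underside. A bystander, not to be disturbed.

How it is judged (in metres and radians):
On the way, in this order (a step that is already met when the one before it is completed fails the run):
1. the clamp nut is off the stud and clear of the carrier while the retaining plate still lies on its two posts (horizontal distance between clamp_nut and carrier above 0.13 m and horizontal distance between retaining_plate and carrier below 0.01 m and z of retaining_plate in the frame of carrier below 0.135 m), for 0.2 s.
2. the retaining plate is off and clear of the carrier while the three tubes still stand in it (horizontal distance between retaining_plate and carrier above 0.13 m and x of tube_1 in the frame of carrier between -0.01 and 0.01 m and y of tube_1 in the frame of carrier between 0.024 and 0.044 m and z of tube_1 in the frame of carrier between 0.003 and 0.013 m and x of tube_2 in the frame of carrier between -0.01 and 0.01 m and y of tube_2 in the frame of carrier between -0.01 and 0.01 m and z of tube_2 in the frame of carrier between 0.003 and 0.013 m and x of tube_3 in the frame of carrier between -0.01 and 0.01 m and y of tube_3 in the frame of carrier between -0.044 and -0.024 m and z of tube_3 in the frame of carrier between 0.003 and 0.013 m), for 0.2 s.
At the end, for the whole second after the job is handed in: Nut in the tray's small compartment, plate flat (0.1 rad) in the long one; tube_1, 2, 3 in the rack's 1st, 2nd, 3rd hole from the tab, tips within 10 mm of the hole centre and 5 mm of the pocket floor, within 0.2 rad of upright; all released and at rest (under 0.02 m/s) (x of clamp_nut in the frame of tray between -0.05 and 0.05 m and y of clamp_nut in the frame of tray between 0.055 and 0.135 m and z of clamp_nut in the frame of tray below 0.02 m and x of retaining_plate in the frame of tray between -0.045 and 0.045 m and y of retaining_plate in the frame of tray between -0.065 and -0.025 m and z of retaining_plate in the frame of tray below 0.008 m and angle between retaining_plate's own z axis and vertical below 0.1 rad and x of tube_1 in the frame of rack between -0.01 and 0.01 m and y of tube_1 in the frame of rack between 0.047 and 0.067 m and z of tube_1 in the frame of rack between -0.001 and 0.009 m and angle between each of tube_1, tube_2, tube_3's own z axis and vertical below 0.2 rad and x of tube_2 in the frame of rack between -0.01 and 0.01 m and y of tube_2 in the frame of rack between 0.009 and 0.029 m and z of tube_2 in the frame of rack between -0.001 and 0.009 m and x of tube_3 in the frame of rack between -0.01 and 0.01 m and y of tube_3 in the frame of rack between -0.029 and -0.009 m and z of tube_3 in the frame of rack between -0.001 and 0.009 m and linear speed of each of tube_1, tube_2, tube_3, retaining_plate, clamp_nut below 0.02 m/s); the robot touches nothing.
It fails at once if a tube is tipped by more than about 35 degrees (angle between any of tube_1, tube_2, tube_3's own z axis and vertical above 0.6 rad).
It fails at once if the timer or the reagent bottle is pushed by more than 3 cm or knocked over (distance of any of bench_timer, reagent_bottle from where it was at the start of the episode above 0.03 m or angle between any of bench_timer, reagent_bottle's own z axis and vertical above 0.5 rad).
It also fails if it takes over 144 s, if anything falls off the work surface, if the arm or the gripper's body presses on something with over 40 N, if the wrist force passes 120 N, or if a joint passes its speed limit or range.

## Working session

There is one attempt and no reset: what is moved stays moved. The work goes in short steps, Python scripts to look and compute and a tool call to move; the robot and the scene stay as the last step left them, time stands still between calls to the robot, and variables do not carry over. Pictures are saved under pics/ and viewed, at most 14 in all, crops included, and the job is handed in when it is done.

Besides the shell and the picture viewer there is one more tool, called after "Emit:" in YAML: its name, and indented under it one key for each argument. play_rows: Moves the arm, as the interface text tells. Its arguments: {"type":"object","properties":{"commands":{"type":"array"}},"required":["commands"]}

```bash
ls; mkdir -p pics
python3 - <<'E'
from bench import telemetry,camera,robot
import cv2,numpy as np
s=telemetry.get_state()
print({k:np.round(v,3).tolist() for k,v in s.items()},robot.grip_depth)
for n in("side","top"):
    c=camera(n); cv2.imwrite(f"pics/{n}0.png",cv2.resize(c["color"][:,:,::-1],(768,576))); np.savez(f"{n}0.npz",**c)
    print(n,c["mtx"].tolist(),np.round(c["R"],3).tolist(),c["t"])
E
```

```text
pics
{'t': 0.0, 'joint_positions': [59.495, 24.938, 1.43, 90.191, -0.663, 64.975, -4.302], 'qd': [-0.028, -0.024, -0.004, 0.025, 0.061, -0.019, -0.017], 'effort': [-0.0, -67.047, 1.025, -31.621, 0.016, 0.012, 0.0], 'tool_pos': [0.26, -0.568, 0.203], 'orientation': [[0.909, 0.417, -0.001], [0.417, -0.909, 0.001], [-0.0, -0.002, -1.0]], 'force': [-0.507, -0.539, -0.209], 'ft_torque': [-0.015, -0.025, 0.004], 'grip_force': 0.0, 'width': 0.995} 0.0187
side [[440.004585774056, 0.0, 253.1211183645671], [0.0, 440.004585774056, 201.10612547115514], [0.0, 0.0, 1.0]] [[0.996, -0.093, -0.004], [-0.045, -0.44, -0.897], [0.082, 0.893, -0.442]] [-0.54180862  0.09881457  1.23764966]
top [[449.219909606322, 0.0, 247.3670377349939], [0.0, 449.219909606322, 195.24915343299259], [0.0, 0.0, 1.0]] [[-0.011, -1.0, -0.007], [-0.989, 0.012, -0.149], [0.149, 0.006, -0.989]] [-0.03719197  0.57265068  1.32562956]
```

View pics/side0.png

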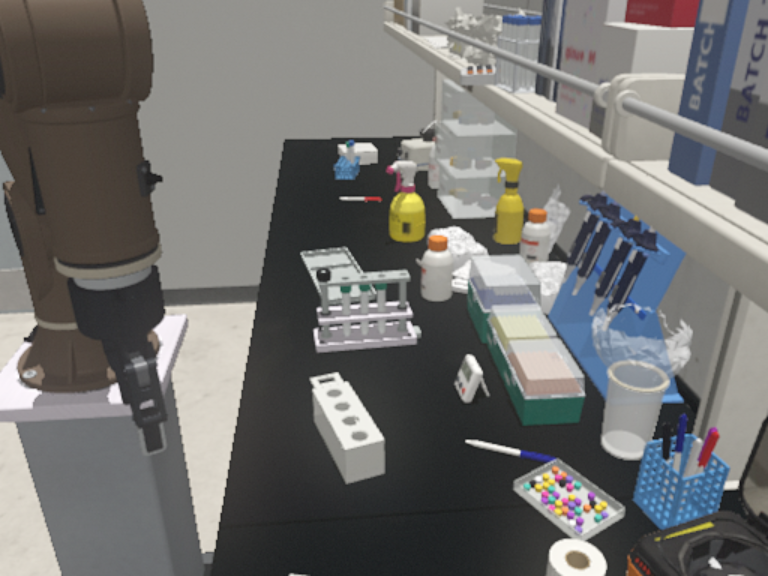

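View pics/top0.png

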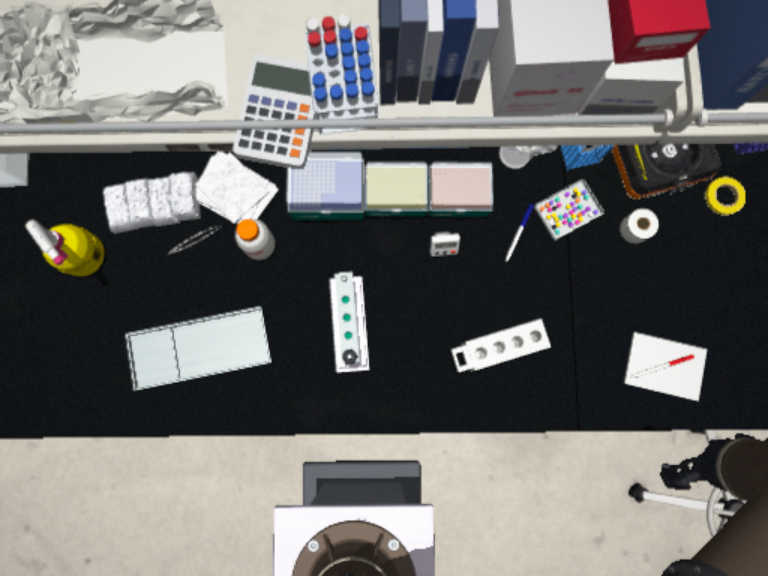

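The side view shows the carrier, tray behind it and rack in front. In the top view (1.5x) the nut is at (350,357), the dowel at (344,279), the rack holes run from (481,353) to (537,336) with the tab at (461,358), and the tray's small compartment is on the left.

Run:
```python
import cv2,numpy as np
im=np.load("top0.npz")["color"][:,:,::-1]
def crop(x0,y0,x1,y1,k):return cv2.resize(im[y0:y1,x0:x1],None,fx=k,fy=k,interpolation=cv2.INTER_CUBIC)
a=crop(210,176,260,251,8);cv2.imwrite("pics/carrier.png",a)
b=crop(295,208,375,252,8);c=crop(78,200,186,264,5)
o=np.zeros((600,800,3),np.uint8);o[:400-48,:640]=b[:352];cv2.imwrite("pics/rack.png",b);cv2.imwrite("pics/tray.png",c)
```

```text
(no output)
```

View pics/carrier.png

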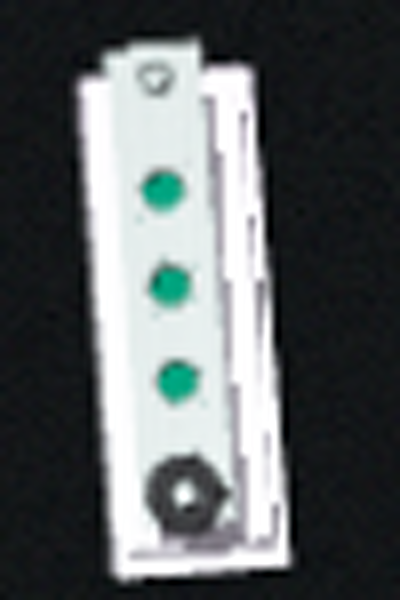

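View pics/rack.png

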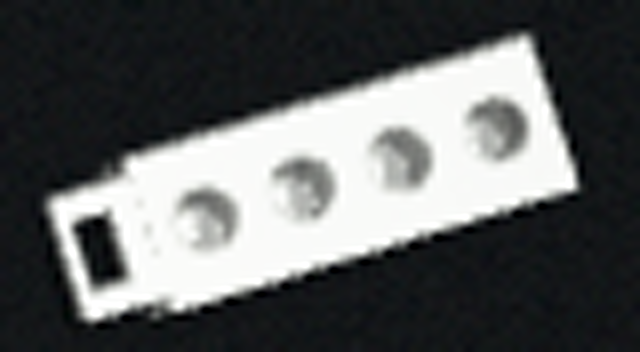

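View pics/tray.png

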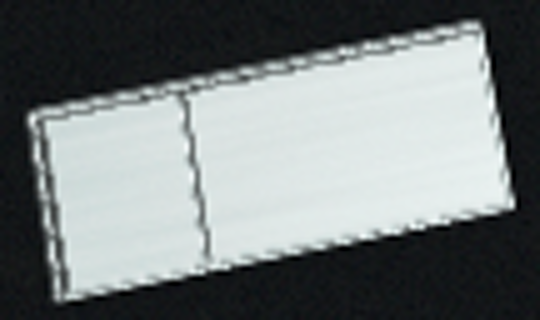

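Crop readings: nut (185,495), windows (178,381), (170,286), (163,190), dowel hole (156,78). Rack holes (206,219), (304,188), (400,158), (497,128). Tray corners (30,115), (480,22), (515,207), (57,298).

```bash
cat > geo.py <<'E'
import numpy as np
def w(c,uv,z):
    uv=np.atleast_2d(uv).astype(float); M=c["mtx"]
    d=np.c_[(uv-M[:2,2])/[M[0,0],M[1,1]],np.ones(len(uv))]@c["R"]
    o=-c["R"].T@c["t"]; return o+d*((np.broadcast_to(z,len(uv))-o[2])/d[:,2])[:,None]
def full(p,x0,y0,k): return (np.array(p)+.5)/k-.5+[x0,y0]
E
python3 - <<'E'
import numpy as np
from geo import *
c=np.load("top0.npz")
P=w(c,full([(185,495),(178,381),(170,286),(163,190),(156,78)],210,176,8),[.155,.137,.137,.137,.141])
Y=np.array([.074,.034,0,-.034,-.074])
R=w(c,full([(206,219),(304,188),(400,158),(497,128)],295,208,8),.06);YR=np.array([.057,.019,-.019,-.057])
T=w(c,full([(30,115),(480,22),(515,207),(57,298)],78,200,5),.016)
W=w(c,full([(183,93),(209,265)],78,200,5),.012)
for n,A,y in(("carrier",P,Y),("rack",R,YR)):
    print(n,A.round(4).tolist())
    sl=[np.polyfit(y,A[:,i],1) for i in(0,1)]
    print(" scale",np.hypot(sl[0][0],sl[1][0]),"ang of +y axis",np.degrees(np.arctan2(sl[1][0],sl[0][0])),"origin",sl[0][1],sl[1][1])
    print(" fit",[(np.polyval(sl[0],v).round(4),np.polyval(sl[1],v).round(4)) for v in y])
print("tray",T.round(4).tolist(),W.round(4).tolist(),T.mean(0))
e=T[0]-T[1];f=T[3]-T[2];print(np.linalg.norm(e),np.linalg.norm(f),[np.degrees(np.arctan2(v[1],v[0])) for v in(e,f)],np.linalg.norm(T[0]-T[3]))
s=c["depth"]; 
for u,v in((233,238),(252-0,160),(296,163)): print(s[v,u])
E
```

```text
carrier [[0.4382, -0.0026, 0.155], [0.4792, 0.0003, 0.137], [0.5127, 0.0029, 0.137], [0.5469, 0.0052, 0.137], [0.5865, 0.0073, 0.141]]
 scale 1.0033552418276166 ang of +y axis -176.10155423340422 origin 0.5127018147347535 0.0026359289978108453
 fit [(np.float64(0.4386), np.float64(-0.0024)), (np.float64(0.4787), np.float64(0.0003)), (np.float64(0.5127), np.float64(0.0026)), (np.float64(0.5467), np.float64(0.005)), (np.float64(0.5868), np.float64(0.0077))]
rack [[0.448, -0.2587, 0.06], [0.4591, -0.2954, 0.06], [0.4698, -0.3315, 0.06], [0.4806, -0.3679, 0.06]]
 scale 0.9985893063644736 ang of +y axis 106.5868608637978 origin 0.4643958670276738 -0.3133914158482599
 fit [(np.float64(0.4481), np.float64(-0.2588)), (np.float64(0.459), np.float64(-0.2952)), (np.float64(0.4698), np.float64(-0.3316)), (np.float64(0.4806), np.float64(-0.3679))]
tray [[0.4969, 0.4629, 0.016], [0.5515, 0.1855, 0.016], [0.437, 0.1625, 0.016], [0.3848, 0.4415, 0.016]] [[0.5098, 0.3699, 0.012], [0.4039, 0.3504, 0.012]] [0.46753602 0.31309066 0.016     ]
0.2826692149593284 0.283811205923562 [np.float64(101.14420187978767), np.float64(100.59217376409124)] 0.11411161138369263
1.2414373
1.4291073
1.3804581
```

```bash
cat > go.py <<'E'
import sys,numpy as np
from bench import telemetry
# usage: go.py x y z yaw [x y z yaw ...]: shift (40 mm units) in tool axes after the spin
s=telemetry.get_state();p=np.array(s["tool_pos"]);R=np.array(s["orientation"])
yaw=np.degrees(np.arctan2(R[1,0],R[0,0]))
print("t",round(s["t"],2),"pos",p.round(4),"yaw",round(yaw,2),"tilt",np.round(R[:2,2],4),"w",round(s["width"]*85.4,1),"gf",s["grip_force"],"F",np.round(s["force"],1))
a=[float(v) for v in sys.argv[1:]]
for i in range(0,len(a),4):
    t=np.radians(a[i+3]);T=np.array([[np.cos(t),np.sin(t),0],[np.sin(t),-np.cos(t),0],[0,0,-1]])
    q=np.array(a[i:i+3]);print("spin",round((yaw-a[i+3]+180)%360-180,2),"shift",(T.T@(q-p)/.04).round(3));p=q;yaw=a[i+3]
E
python3 go.py .4386 -.0025 .2 3.9 .4386 -.0025 .139 3.9
python3 - <<'E'
import numpy as np
from geo import *
c=np.load("top0.npz");print(w(c,np.array([(247,230),(445,240)])/1.5,[.135,.06]))
E
```

```text
t 0.1 pos [ 0.2602 -0.5677  0.2028] yaw 24.62 tilt [-0.0007  0.0012] w 85.1 gf 0.0 F [0.1 0.9 0.3]
spin 20.72 shift [  5.411 -13.795   0.07 ]
spin 0.0 shift [0.    0.    1.525]
[[ 0.68333042  0.19288971  0.135     ]
 [ 0.67620489 -0.19486122  0.06      ]]
```

Emit:
play_rows:
  commands:
    - {"linear": [0,0,0],"spin": 6.9,"hand": 60}
    - {"linear": [0,0,0],"spin": 6.9,"hand": 60}
    - {"linear": [0,0,0],"spin": 6.9,"hand": 60}
    - {"linear": [0.2,-0.5,0],"spin": 0,"hand": 60}
    - {"linear": [0.34,-0.88,0],"spin": 0,"hand": 60}

```text
t: 0.52
tool_pos: [0.2759, -0.514, 0.2027]
orientation: [[0.998, 0.062, -0.002], [0.062, -0.998, -0.001], [-0.002, 0.001, -1.0]]
force: [-0.1, 0.3, 1.0]
width: 0.705
grip_force: 0.0
```

Emit:
play_rows:
  commands:
    - {"linear": [0.34,-0.88,0],"spin": 0,"hand": 60}
    - {"linear": [0.34,-0.88,0],"spin": 0,"hand": 60}
    - {"linear": [0.34,-0.88,0],"spin": 0,"hand": 60}
    - {"linear": [0.34,-0.88,0],"spin": 0,"hand": 60}
    - {"linear": [0.34,-0.88,0],"spin": 0,"hand": 60}

```text
t: 0.93
tool_pos: [0.3339, -0.3295, 0.2033]
orientation: [[0.998, 0.068, -0.0], [0.068, -0.998, 0.0], [-0.0, -0.0, -1.0]]
force: [0.7, -0.3, 0.2]
width: 0.703
grip_force: 0.0
```

Emit:
play_rows:
  commands:
    - {"linear": [0.34,-0.88,0],"spin": 0,"hand": 60}
    - {"linear": [0.34,-0.88,0],"spin": 0,"hand": 60}
    - {"linear": [0.34,-0.88,0],"spin": 0,"hand": 60}
    - {"linear": [0.34,-0.88,0],"spin": 0,"hand": 60}
    - {"linear": [0.34,-0.88,0],"spin": 0,"hand": 60}

```text
t: 1.35
tool_pos: [0.3896, -0.1494, 0.2035]
orientation: [[0.998, 0.068, -0.0], [0.068, -0.998, -0.0], [-0.0, 0.0, -1.0]]
force: [0.3, -1.4, 0.2]
width: 0.701
grip_force: 0.0
```

Emit:
play_rows:
  commands:
    - {"linear": [0.34,-0.88,0],"spin": 0,"hand": 60}
    - {"linear": [0.34,-0.88,0],"spin": 0,"hand": 60}
    - {"linear": [0.34,-0.88,0],"spin": 0,"hand": 60}
    - {"linear": [0,0,0],"spin": 0,"hand": 45}
    - {"linear": [0,0,0],"spin": 0,"hand": 45}

```text
t: 1.77
tool_pos: [0.4235, -0.041, 0.2034]
orientation: [[0.997, 0.073, -0.0], [0.073, -0.997, 0.0], [-0.0, -0.0, -1.0]]
force: [0.4, 0.0, 0.2]
width: 0.525
grip_force: 0.0
```

```bash
python3 go.py .4386 -.0025 .139 3.9
python3 - <<'E'
from bench import camera
import cv2,numpy as np
for n in("side","top"):
    c=camera(n); np.savez(f"{n}1.npz",**c)
a=np.load("side1.npz")["color"][150:240,170:300,::-1];b=np.load("top1.npz")["color"][150:265,190:280,::-1]
cv2.imwrite("pics/n1.png",np.hstack([cv2.resize(a,(433,300)),cv2.resize(b,(235,300))]))
E
```

```text
t 1.77 pos [ 0.4235 -0.041   0.2034] yaw 4.2 tilt [-0.0002  0.0004] w 44.9 gf 0.0 F [0.4 0.  0.2]
spin 0.3 shift [ 0.442 -0.934  1.609]
```

View pics/n1.png

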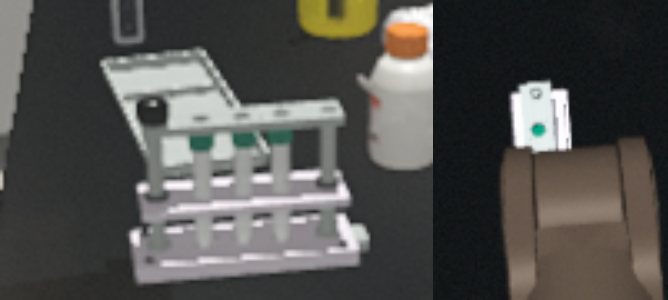

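The crop shows the nut at (152,108), with the gripper just above the frame. I'll check its position against the side camera while moving over it.

Run:
```python
import numpy as np
from geo import *
c=np.load("side1.npz");print(w(c,full([(152,108)],170,150,3.33),.146), w(c,full([(201,143),(242,139),(281,135)],170,150,3.33),.1185))
```

```text
[[0.44037929 0.00121958 0.146     ]] [[ 0.47948248 -0.01224293  0.1185    ]
 [ 0.51382904 -0.00786501  0.1185    ]
 [ 0.54689168 -0.00326845  0.1185    ]]
```

Emit:
play_rows:
  commands:
    - {"linear": [0.22,-0.47,0.2],"spin": 0.3,"hand": 45}
    - {"linear": [0.22,-0.47,0.2],"spin": 0,"hand": 45}
    - {"linear": [0,0,0.3],"spin": 0,"hand": 45}
    - {"linear": [0,0,0],"spin": 0,"hand": 45}
    - {"linear": [0,0,0],"spin": 0,"hand": 45}

```text
t: 2.28
tool_pos: [0.4375, -0.0059, 0.1751]
orientation: [[0.998, 0.061, -0.002], [0.061, -0.998, -0.001], [-0.002, 0.001, -1.0]]
force: [-0.2, -0.5, 0.2]
width: 0.529
grip_force: 0.0
```

```bash
python3 go.py .4386 -.0025 .139 3.9
python3 - <<'E'
from bench import camera
import cv2,numpy as np
c=camera("side"); np.savez("side2.npz",**c)
cv2.imwrite("pics/n2.png",cv2.resize(c["color"][110:240,170:310,::-1],None,fx=4,fy=4,interpolation=cv2.INTER_CUBIC))
E
```

```text
t 2.28 pos [ 0.4375 -0.0059  0.1751] yaw 3.51 tilt [-0.002  -0.0006] w 45.2 gf 0.0 F [-0.2 -0.5  0.2]
spin -0.39 shift [ 0.032 -0.083  0.902]
```

View pics/n2.png

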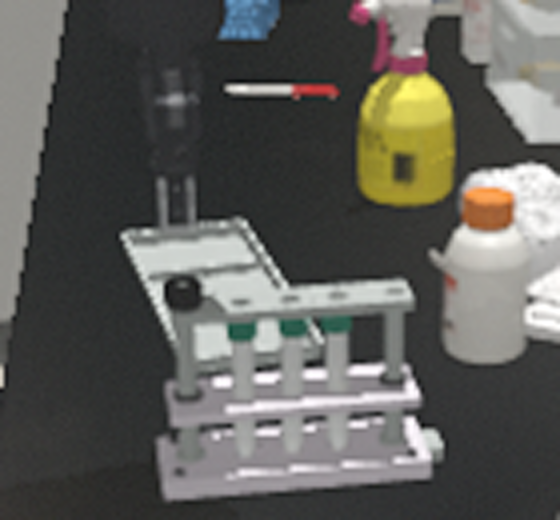

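Run:
```python
import numpy as np
c=np.load("side2.npz")
for X in([.4375,-.0059,.1751],[.4375,-.035,.1751],[.4386,-.0025,.155],[.4386,-.0025,.137]):
    p=c["mtx"]@(c["R"]@np.array(X)+c["t"]);u=p[:2]/p[2];print(X,((u-[170,110]+.5)*4-.5).round(0))
d=c["depth"][110:240,170:310];print(d[50:56,40:50].round(3))
```

```text
[0.4375, -0.0059, 0.1751] [177. 255.]
[0.4375, -0.035, 0.1751] [177. 272.]
[0.4386, -0.0025, 0.155] [180. 280.]
[0.4386, -0.0025, 0.137] [181. 304.]
[[1.139 1.142 1.135 1.135 1.136 1.134 1.139 1.145 1.141 1.776]
 [1.14  1.142 1.134 1.134 1.141 1.137 1.138 1.142 1.146 1.769]
 [1.142 1.148 1.132 1.143 1.138 1.136 1.138 1.135 1.149 1.757]
 [1.142 1.141 1.133 1.139 1.149 1.139 1.141 1.135 1.149 1.743]
 [1.149 1.147 1.141 1.141 1.142 1.14  1.136 1.141 1.149 1.748]
 [1.149 1.146 1.143 1.142 1.14  1.143 1.144 1.139 1.15  1.721]]
```

Run:
```python
import numpy as np,cv2
c=np.load("side2.npz");d=c["depth"]
v,u=np.mgrid[120:185,200:232];D=d[v,u]
P=np.stack([(u-c["mtx"][0,2])/c["mtx"][0,0]*D,(v-c["mtx"][1,2])/c["mtx"][1,1]*D,D],-1)
X=(P-c["t"])@c["R"]
for r in range(36,65,2): print(r+120,[("%.2f/%.3f/%.3f"%tuple(X[r,k]) if D[r,k]<1.3 else ".") for k in(8,11,14,17)])
cv2.imwrite("pics/n3.png",cv2.resize(c["color"][130:190,190:240,::-1],None,fx=10,fy=10,interpolation=cv2.INTER_NEAREST))
```

```text
156 ['.', '0.43/-0.036/0.236', '0.44/-0.041/0.238', '0.45/-0.037/0.236']
158 ['.', '0.43/-0.035/0.231', '0.44/-0.037/0.231', '0.45/-0.034/0.229']
160 ['.', '0.43/-0.036/0.225', '0.44/-0.042/0.227', '0.45/-0.034/0.224']
162 ['.', '0.43/-0.031/0.218', '0.44/-0.042/0.222', '0.45/-0.045/0.223']
164 ['.', '0.43/-0.035/0.214', '0.44/-0.041/0.216', '0.45/-0.042/0.216']
166 ['.', '0.43/-0.036/0.209', '0.44/-0.042/0.211', '0.45/-0.042/0.210']
168 ['.', '.', '0.44/-0.034/0.202', '.']
170 ['.', '.', '.', '.']
172 ['.', '.', '.', '.']
174 ['.', '.', '.', '.']
176 ['.', '.', '.', '.']
178 ['.', '.', '.', '.']
180 ['.', '.', '0.44/0.001/0.153', '0.45/0.005/0.150']
182 ['.', '0.43/-0.009/0.151', '0.44/-0.012/0.152', '0.45/-0.009/0.150']
184 ['.', '0.43/-0.005/0.143', '0.44/-0.015/0.147', '0.44/-0.016/0.148']
```

View pics/n3.png

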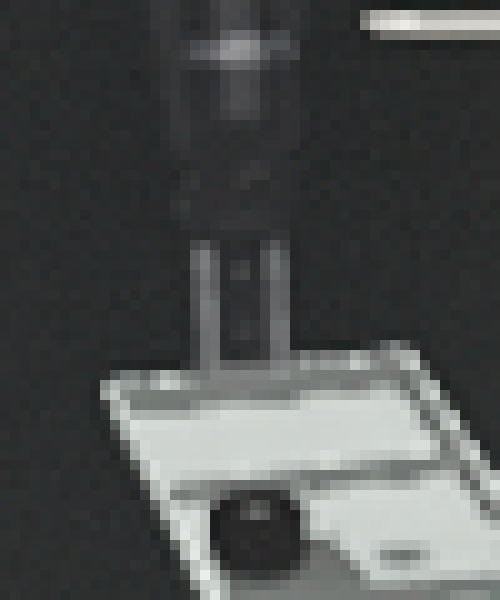

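The enlarged view shows the finger ends at about row 166, around z 0.205. That is higher than the reported TCP of 0.175, so I'll lower the gripper and check again.

Emit:
play_rows:
  commands:
    - {"linear": [0.03,-0.08,0.3],"spin": -0.4,"hand": 45}
    - {"linear": [0,0,0.3],"spin": 0,"hand": 45}
    - {"linear": [0,0,0],"spin": 0,"hand": 45}
    - {"linear": [0,0,0],"spin": 0,"hand": 45}
    - {"linear": [0,0,0],"spin": 0,"hand": 45}

```text
t: 2.75
tool_pos: [0.4397, -0.0017, 0.1523]
orientation: [[0.998, 0.069, 0.001], [0.069, -0.998, -0.0], [0.001, 0.0, -1.0]]
force: [0.1, -0.4, 0.2]
width: 0.526
grip_force: 0.0
```

```bash
python3 go.py .4386 -.0025 .139 3.9
cat > tip.py <<'E'
from bench import camera
import numpy as np
c=camera("side");d=c["depth"]
v,u=np.mgrid[120:185,200:232];D=d[v,u]
P=np.stack([(u-c["mtx"][0,2])/c["mtx"][0,0]*D,(v-c["mtx"][1,2])/c["mtx"][1,1]*D,D],-1)
X=(P-c["t"])@c["R"]
for r in range(30,65,3): print(r+120,[("%.2f/%.3f/%.3f"%tuple(X[r,k]) if D[r,k]<1.3 else ".") for k in(8,11,14,17)])
E
python3 tip.py
```

```text
t 2.75 pos [ 0.4397 -0.0017  0.1523] yaw 3.96 tilt [ 0.0009 -0.0002] w 44.9 gf 0.0 F [ 0.1 -0.4  0.2]
spin 0.06 shift [-0.029  0.018  0.333]
150 ['0.43/-0.032/0.251', '0.43/-0.070/0.265', '0.44/-0.066/0.263', '0.45/-0.061/0.261']
153 ['.', '0.43/-0.065/0.255', '0.44/-0.063/0.254', '0.45/-0.065/0.254']
156 ['.', '0.43/-0.061/0.245', '0.44/0.016/0.217', '0.45/0.018/0.215']
159 ['.', '0.43/-0.056/0.236', '0.44/-0.056/0.235', '0.45/-0.057/0.235']
162 ['.', '0.43/-0.060/0.229', '0.44/-0.054/0.226', '0.45/-0.054/0.226']
165 ['.', '0.43/-0.034/0.211', '0.44/-0.035/0.211', '0.45/-0.039/0.212']
168 ['.', '0.43/-0.028/0.200', '0.44/-0.042/0.205', '0.45/-0.038/0.203']
171 ['.', '.', '0.44/-0.041/0.196', '0.45/-0.032/0.192']
174 ['.', '.', '0.44/-0.033/0.184', '0.45/-0.031/0.183']
177 ['.', '.', '.', '.']
180 ['.', '.', '0.44/0.001/0.153', '0.45/0.002/0.152']
183 ['.', '0.43/-0.007/0.147', '0.44/-0.013/0.150', '0.44/-0.012/0.149']
```

Emit:
play_rows:
  commands:
    - {"linear": [-0.03,0.02,0.18],"spin": 0,"hand": 45}
    - {"linear": [0,0,0.15],"spin": 0,"hand": 45}
    - {"linear": [0,0,0],"spin": 0,"hand": 45}
    - {"linear": [0,0,0],"spin": 0,"hand": 45}
    - {"linear": [0,0,0],"spin": 0,"hand": 35}

```text
t: 3.22
tool_pos: [0.4382, -0.0019, 0.1382]
orientation: [[0.998, 0.07, -0.0], [0.07, -0.998, -0.0], [-0.0, -0.0, -1.0]]
force: [0.2, 0.2, 0.6]
width: 0.417
grip_force: 0.0
```

```bash
python3 go.py .4386 -.0025 .139 3.9; python3 tip.py | tail -6;  python3 - <<'E'
from bench import camera
import cv2
c=camera("side")
cv2.imwrite("pics/n4.png",cv2.resize(c["color"][130:190,190:240,::-1],None,fx=8,fy=8,interpolation=cv2.INTER_NEAREST))
E
```

```text
t 3.22 pos [ 0.4382 -0.0019  0.1382] yaw 4.03 tilt [-0.0003 -0.    ] w 35.6 gf 0.0 F [0.2 0.2 0.6]
spin 0.13 shift [ 0.01   0.015 -0.019]
168 ['.', '0.43/-0.030/0.201', '0.44/-0.034/0.202', '0.45/-0.031/0.200']
171 ['.', '0.43/-0.027/0.191', '0.44/-0.033/0.193', '0.45/-0.033/0.193']
174 ['.', '0.43/-0.029/0.183', '0.44/-0.035/0.185', '0.45/-0.032/0.184']
177 ['.', '0.43/-0.031/0.175', '0.44/-0.032/0.175', '0.45/-0.035/0.176']
180 ['.', '.', '0.44/-0.027/0.165', '0.45/0.002/0.151']
183 ['.', '0.43/-0.006/0.147', '0.44/-0.011/0.149', '0.44/-0.013/0.149']
```

View pics/n4.png

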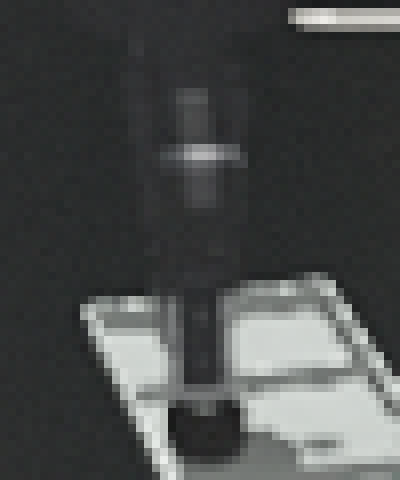

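The tip ends at crop row 390, about z 0.167, just above the nut. The real fingertips therefore sit about 27 mm behind the reported TCP at this opening, so I'll descend in steps, watching force and image.

Emit:
play_rows:
  commands:
    - {"linear": [0,0,0.2],"spin": 0,"hand": 36}
    - {"linear": [0,0,0.2],"spin": 0,"hand": 36}
    - {"linear": [0,0,0],"spin": 0,"hand": 36}
    - {"linear": [0,0,0],"spin": 0,"hand": 36}
    - {"linear": [0,0,0],"spin": 0,"hand": 36}

```text
t: 3.73
tool_pos: [0.4381, -0.0019, 0.1221]
orientation: [[0.998, 0.07, -0.001], [0.07, -0.998, 0.0], [-0.001, -0.0, -1.0]]
force: [-0.7, -1.1, -0.1]
width: 0.428
grip_force: 0.0
```

```bash
sed -i 's/120:185/120:200/; s/(30,65,3)/(48,76,2)/' tip.py; python3 go.py .4386 -.0025 .139 3.9; python3 tip.py
```

```text
t 3.73 pos [ 0.4381 -0.0019  0.1221] yaw 4.02 tilt [-0.0006  0.    ] w 36.5 gf 0.0 F [-0.7 -1.1 -0.1]
spin 0.12 shift [ 0.012  0.015 -0.423]
168 ['.', '0.43/-0.058/0.212', '0.44/0.019/0.181', '0.45/-0.029/0.200']
170 ['.', '0.43/-0.054/0.205', '0.44/-0.054/0.204', '0.45/-0.050/0.202']
172 ['.', '0.43/-0.056/0.200', '0.44/-0.052/0.198', '0.45/-0.050/0.197']
174 ['.', '0.43/-0.032/0.184', '0.44/-0.033/0.184', '0.45/-0.038/0.186']
176 ['.', '0.43/-0.028/0.177', '0.44/-0.035/0.180', '0.45/-0.035/0.179']
178 ['.', '0.43/-0.026/0.170', '0.44/-0.034/0.173', '0.45/-0.032/0.172']
180 ['.', '0.43/-0.024/0.164', '0.44/-0.036/0.168', '0.45/-0.030/0.166']
182 ['.', '0.43/-0.002/0.148', '0.44/-0.037/0.163', '0.44/-0.034/0.162']
184 ['.', '0.43/-0.007/0.144', '0.44/-0.034/0.156', '0.44/-0.031/0.154']
186 ['.', '0.43/-0.005/0.138', '0.44/-0.014/0.141', '0.44/-0.013/0.141']
188 ['.', '.', '0.44/-0.012/0.134', '0.44/-0.012/0.134']
190 ['.', '.', '0.44/-0.020/0.132', '0.44/-0.020/0.132']
192 ['.', '.', '0.44/-0.006/0.119', '0.44/-0.008/0.120']
194 ['.', '.', '0.44/-0.004/0.113', '0.44/-0.009/0.114']
```

Emit:
play_rows:
  commands:
    - {"linear": [0,0,0.2],"spin": 0,"hand": 36}
    - {"linear": [0,0,0],"spin": 0,"hand": 30}
    - {"linear": [0,0,0],"spin": 0,"hand": 20}
    - {"linear": [0,0,0],"spin": 0,"hand": 10}
    - {"linear": [0,0,0],"spin": 0,"hand": 10}

```text
t: 4.2
tool_pos: [0.4383, -0.0019, 0.1143]
orientation: [[0.998, 0.07, 0.0], [0.07, -0.998, 0.0], [0.0, 0.0, -1.0]]
force: [0.2, 0.3, 0.0]
width: 0.273
grip_force: 58.8
```

```bash
python3 go.py .4386 -.0025 .18 3.9; python3 tip.py;python3 - <<'E'
from bench import camera
import cv2
c=camera("side")
cv2.imwrite("pics/n5.png",cv2.resize(c["color"][145:205,190:250,::-1],None,fx=8,fy=8,interpolation=cv2.INTER_NEAREST))
E
```

```text
t 4.2 pos [ 0.4383 -0.0019  0.1143] yaw 4.02 tilt [0.0001 0.    ] w 23.3 gf 58.79607405513525 F [0.2 0.3 0. ]
spin 0.12 shift [ 0.007  0.015 -1.642]
168 ['.', '0.43/-0.059/0.212', '0.44/-1.112/0.634', '0.45/-0.055/0.210']
170 ['.', '0.43/-0.056/0.205', '0.44/0.010/0.178', '0.45/0.010/0.178']
172 ['.', '0.43/-0.051/0.198', '0.44/-0.044/0.195', '0.45/-0.044/0.194']
174 ['.', '0.43/-0.048/0.191', '0.44/-0.043/0.188', '0.45/-0.044/0.188']
176 ['.', '0.43/-0.021/0.174', '0.44/-0.031/0.178', '0.45/-0.027/0.176']
178 ['.', '0.43/-0.020/0.168', '0.44/-0.031/0.172', '0.45/-0.025/0.169']
180 ['.', '0.43/-0.024/0.163', '0.44/-0.026/0.164', '0.45/-0.029/0.165']
182 ['.', '0.43/-0.017/0.155', '0.44/-0.031/0.161', '0.44/-0.028/0.159']
184 ['.', '0.43/-0.002/0.142', '0.44/-0.026/0.153', '0.44/-0.028/0.153']
186 ['.', '.', '0.44/-0.027/0.147', '0.44/-0.027/0.147']
188 ['.', '.', '0.44/-0.014/0.135', '0.44/-0.015/0.135']
190 ['.', '.', '0.44/-0.018/0.131', '0.44/-0.019/0.131']
192 ['.', '.', '0.44/-0.003/0.118', '0.44/-0.009/0.120']
194 ['.', '.', '0.44/-0.003/0.112', '0.44/-0.007/0.113']
```

View pics/n5.png

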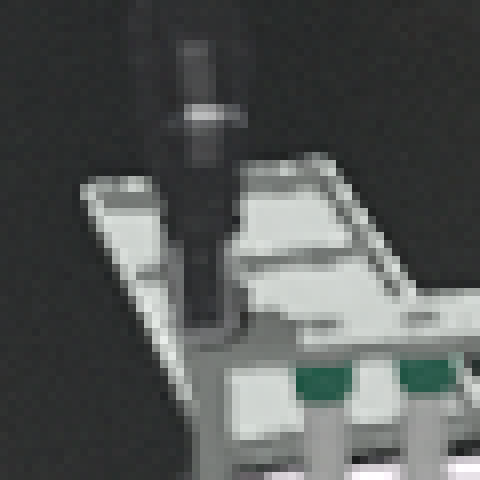

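The nut is gripped (58.8 N) with the fingertips at about z 0.145, so tip ≈ TCP + 0.030. Lifting it and carrying it to the tray.

Emit:
play_rows:
  commands:
    - {"linear": [0,0,-0.3],"spin": 0,"hand": 10}
    - {"linear": [0,0,-0.4],"spin": 0,"hand": 10}
    - {"linear": [0,0,-0.4],"spin": 0,"hand": 10}
    - {"linear": [0,0,-0.3],"spin": 0,"hand": 10}
    - {"linear": [0,0,0],"spin": 0,"hand": 10}

```text
t: 4.72
tool_pos: [0.4397, -0.0018, 0.1725]
orientation: [[0.998, 0.07, 0.004], [0.07, -0.998, 0.0], [0.004, 0.0, -1.0]]
force: [0.1, 0.5, -0.9]
width: 0.271
grip_force: 58.9
```

```bash
python3 go.py .4497 .4054 .168 3.9 .4497 .4054 -.017 3.9; python3 tip.py
```

```text
t 4.72 pos [ 0.4397 -0.0018  0.1725] yaw 4.01 tilt [0.004  0.0001] w 23.1 gf 58.88050876557827 F [ 0.1  0.5 -0.9]
spin 0.11 shift [  0.941 -10.139   0.112]
spin 0.0 shift [0.    0.    4.625]
168 ['.', '.', '0.44/-0.016/0.195', '0.45/-0.010/0.192']
170 ['.', '.', '.', '.']
172 ['.', '.', '.', '.']
174 ['.', '.', '.', '.']
176 ['.', '.', '.', '.']
178 ['.', '.', '.', '.']
180 ['.', '.', '.', '.']
182 ['.', '.', '0.44/-0.000/0.147', '0.45/-0.004/0.148']
184 ['.', '.', '0.44/0.014/0.135', '0.44/-0.004/0.142']
186 ['.', '.', '0.44/0.005/0.133', '0.44/-0.008/0.138']
188 ['.', '.', '0.44/-0.008/0.133', '0.44/-0.012/0.134']
190 ['.', '.', '0.44/-0.020/0.132', '0.44/-0.021/0.132']
192 ['.', '.', '0.44/-0.005/0.119', '0.44/-0.006/0.119']
194 ['.', '.', '0.44/-0.006/0.113', '0.44/-0.008/0.114']
```

Emit:
play_rows:
  commands:
    - {"linear": [0.07,-0.4,0],"spin": 0,"hand": 10}
    - {"linear": [0.07,-0.8,0],"spin": 0,"hand": 10}
    - {"linear": [0.07,-0.8,0],"spin": 0,"hand": 10}
    - {"linear": [0.07,-0.8,0],"spin": 0,"hand": 10}
    - {"linear": [0.07,-0.8,0],"spin": 0,"hand": 10}

```text
t: 5.18
tool_pos: [0.4415, 0.1438, 0.1694]
orientation: [[0.998, 0.069, -0.001], [0.069, -0.998, -0.0], [-0.001, 0.0, -1.0]]
force: [0.8, -0.3, -1.4]
width: 0.271
grip_force: 58.9
```

Emit:
play_rows:
  commands:
    - {"linear": [0.07,-0.8,0],"spin": 0,"hand": 10}
    - {"linear": [0.07,-0.8,0],"spin": 0,"hand": 10}
    - {"linear": [0.07,-0.8,0],"spin": 0,"hand": 10}
    - {"linear": [0.07,-0.8,0],"spin": 0,"hand": 10}
    - {"linear": [0.07,-0.8,0],"spin": 0,"hand": 10}

```text
t: 5.6
tool_pos: [0.4442, 0.3045, 0.1691]
orientation: [[0.998, 0.07, -0.001], [0.07, -0.998, -0.001], [-0.001, 0.001, -1.0]]
force: [1.0, -0.7, -0.6]
width: 0.271
grip_force: 58.9
```

Emit:
play_rows:
  commands:
    - {"linear": [0.07,-0.8,0],"spin": 0,"hand": 10}
    - {"linear": [0.07,-0.8,0],"spin": 0,"hand": 10}
    - {"linear": [0.07,-0.8,0],"spin": 0,"hand": 10}
    - {"linear": [0,0,0.7],"spin": 0,"hand": 10}
    - {"linear": [0,0,0.7],"spin": 0,"hand": 10}

```text
t: 6.02
tool_pos: [0.4459, 0.4031, 0.1136]
orientation: [[0.997, 0.074, 0.001], [0.074, -0.997, 0.003], [0.001, -0.003, -1.0]]
force: [0.7, -0.9, -0.4]
width: 0.272
grip_force: 58.9
```

Emit:
play_rows:
  commands:
    - {"linear": [0,0,0.7],"spin": 0,"hand": 10}
    - {"linear": [0,0,0.7],"spin": 0,"hand": 10}
    - {"linear": [0,0,0.4],"spin": 0,"hand": 10}
    - {"linear": [0,0,0],"spin": 0,"hand": 10}
    - {"linear": [0,0,0],"spin": 0,"hand": 10}

```text
t: 6.43
tool_pos: [0.4456, 0.3989, 0.041]
orientation: [[0.998, 0.07, -0.002], [0.07, -0.998, -0.002], [-0.002, 0.002, -1.0]]
force: [-0.1, 0.0, 0.5]
width: 0.269
grip_force: 58.9
```

```bash
python3 go.py .4497 .4054 -.017 3.9
```

```text
t 6.43 pos [0.4456 0.3989 0.041 ] yaw 4.04 tilt [-0.0023 -0.0019] w 23.0 gf 58.94068904221058 F [-0.1  0.   0.5]
spin 0.14 shift [ 0.114 -0.155  1.449]
```

Emit:
play_rows:
  commands:
    - {"linear": [0.1,-0.1,0.6],"spin": 0,"hand": 10}
    - {"linear": [0,0,0.5],"spin": 0,"hand": 10}
    - {"linear": [0,0,0.3],"spin": 0,"hand": 10}
    - {"linear": [0,0,0],"spin": 0,"hand": 10}
    - {"linear": [0,0,0],"spin": 0,"hand": 10}

```text
t: 6.85
tool_pos: [0.4502, 0.404, -0.0131]
orientation: [[0.998, 0.07, -0.0], [0.07, -0.998, -0.0], [-0.0, 0.0, -1.0]]
force: [-0.7, 0.2, -0.4]
width: 0.272
grip_force: 58.9
```

Emit:
play_rows:
  commands:
    - {"linear": [0,0,0.05],"spin": 0,"hand": 10}
    - {"linear": [0,0,0],"spin": 0,"hand": 10}
    - {"linear": [0,0,0],"spin": 0,"hand": 30}
    - {"linear": [0,0,0],"spin": 0,"hand": 45}
    - {"linear": [0,0,0],"spin": 0,"hand": 45}

```text
t: 7.27
tool_pos: [0.4505, 0.4041, -0.0152]
orientation: [[0.998, 0.07, 0.001], [0.07, -0.998, 0.001], [0.001, -0.0, -1.0]]
force: [-0.6, -1.2, -0.0]
width: 0.525
grip_force: 0.0
```

Emit:
play_rows:
  commands:
    - {"linear": [0,0,-0.3],"spin": 0,"hand": 45}
    - {"linear": [0,0,-0.6],"spin": 0,"hand": 45}
    - {"linear": [0,0,-0.8],"spin": 0,"hand": 55}
    - {"linear": [0,0,-0.8],"spin": 0,"hand": 55}
    - {"linear": [0,0,-0.8],"spin": 0,"hand": 55}

```text
t: 7.68
tool_pos: [0.4499, 0.4038, 0.1186]
orientation: [[0.998, 0.07, -0.0], [0.07, -0.998, 0.0], [-0.0, -0.0, -1.0]]
force: [0.5, -0.1, -0.6]
width: 0.647
grip_force: 0.0
```

```bash
python3 go.py .5127 .0024 .16 3.9
python3 - <<'E'
from bench import camera
import cv2,numpy as np
a=camera("top")["color"][190:270,70:270,::-1];b=camera("side")["color"][100:240,170:310,::-1]
cv2.imwrite("pics/n6.png",np.vstack([cv2.resize(a,(560,224)),cv2.resize(b,(360,360))[:,:].repeat(1,0) if 0 else np.pad(cv2.resize(b,(370,370)),((0,0),(0,190),(0,0)))]))
E
```

```text
t 7.68 pos [0.4499 0.4038 0.1186] yaw 4.04 tilt [-0.0001  0.0002] w 55.2 gf 0.0 F [ 0.5 -0.1 -0.6]
spin 0.14 shift [ 0.885 10.119 -1.034]
```

View pics/n6.png

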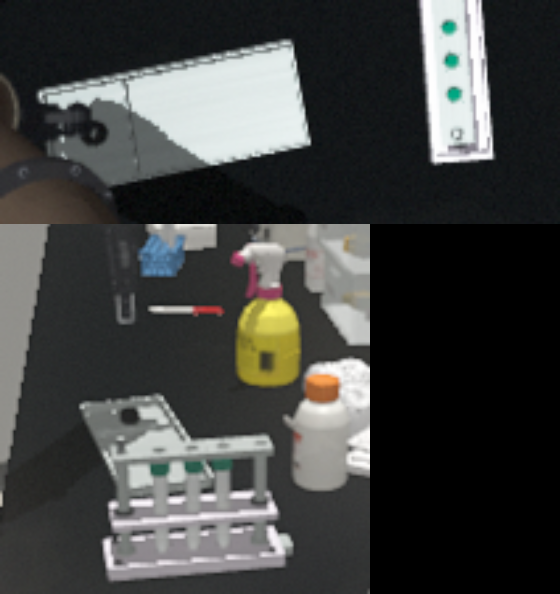

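The nut rests in the small compartment, at (130,415) in the side view. The plate is still on its posts. Now the plate.

Emit:
play_rows:
  commands:
    - {"linear": [0,0,-0.5],"spin": 0,"hand": 55}
    - {"linear": [0,0.3,-0.5],"spin": 0,"hand": 55}
    - {"linear": [0.07,0.8,0],"spin": 0,"hand": 55}
    - {"linear": [0.07,0.8,0],"spin": 0,"hand": 55}
    - {"linear": [0.07,0.8,0],"spin": 0,"hand": 55}

```text
t: 8.2
tool_pos: [0.466, 0.2958, 0.157]
orientation: [[0.997, 0.071, 0.001], [0.071, -0.997, 0.0], [0.001, -0.0, -1.0]]
force: [0.7, -0.3, -1.4]
width: 0.644
grip_force: 0.0
```

Emit:
play_rows:
  commands:
    - {"linear": [0.07,0.8,0],"spin": 0,"hand": 55}
    - {"linear": [0.07,0.8,0],"spin": 0,"hand": 55}
    - {"linear": [0.07,0.8,0],"spin": 0,"hand": 55}
    - {"linear": [0.07,0.8,0],"spin": 0,"hand": 55}
    - {"linear": [0.07,0.8,0],"spin": 0,"hand": 55}

```text
t: 8.62
tool_pos: [0.4911, 0.1366, 0.1568]
orientation: [[0.998, 0.07, 0.0], [0.07, -0.998, -0.0], [0.0, 0.0, -1.0]]
force: [-0.4, 0.7, 0.3]
width: 0.641
grip_force: 0.0
```

Emit:
play_rows:
  commands:
    - {"linear": [0.07,0.8,0],"spin": 0,"hand": 55}
    - {"linear": [0.07,0.8,0],"spin": 0,"hand": 55}
    - {"linear": [0.07,0.8,0],"spin": 0,"hand": 55}
    - {"linear": [0.07,0.8,0],"spin": 0,"hand": 55}
    - {"linear": [0.0,0.2,0],"spin": 0,"hand": 55}

```text
t: 9.03
tool_pos: [0.5124, -0.0029, 0.1565]
orientation: [[0.998, 0.064, 0.0], [0.064, -0.998, -0.003], [-0.0, 0.003, -1.0]]
force: [-0.2, -1.7, 0.9]
width: 0.649
grip_force: 0.0
```

Emit:
play_rows:
  commands:
    - {"linear": [0,0,0],"spin": 0,"hand": 55}
    - {"linear": [0,0,0],"spin": 0,"hand": 55}
    - {"linear": [0,0,0],"spin": 0,"hand": 55}
    - {"linear": [0,0,0],"spin": 0,"hand": 55}
    - {"linear": [0.0,0,0],"spin": 0,"hand": 55}

```text
t: 9.45
tool_pos: [0.5119, 0.0048, 0.1564]
orientation: [[0.997, 0.072, 0.0], [0.072, -0.997, 0.0], [0.0, -0.0, -1.0]]
force: [0.1, -0.9, -0.2]
width: 0.646
grip_force: 0.0
```

```bash
python3 go.py .5127 .0024 .094 3.9
```

```text
t 9.45 pos [0.5119 0.0048 0.1564] yaw 4.16 tilt [0.0001 0.0004] w 55.1 gf 0.0 F [ 0.1 -0.9 -0.2]
spin 0.26 shift [0.016 0.06  1.56 ]
```

Emit:
play_rows:
  commands:
    - {"linear": [0.02,0.06,0.3],"spin": 0.2,"hand": 55}
    - {"linear": [0,0,0.5],"spin": 0,"hand": 55}
    - {"linear": [0,0,0.5],"spin": 0,"hand": 55}
    - {"linear": [0,0,0.26],"spin": 0,"hand": 55}
    - {"linear": [0,0,0],"spin": 0,"hand": 55}

```text
t: 9.87
tool_pos: [0.5113, 0.0014, 0.0919]
orientation: [[0.998, 0.068, -0.004], [0.068, -0.998, -0.0], [-0.004, -0.0, -1.0]]
force: [0.7, -0.0, 0.0]
width: 0.648
grip_force: 0.0
```

Emit:
play_rows:
  commands:
    - {"linear": [0,0,0],"spin": 0,"hand": 45}
    - {"linear": [0,0,0],"spin": 0,"hand": 38}
    - {"linear": [0,0,0],"spin": 0,"hand": 30}
    - {"linear": [0,0,0],"spin": 0,"hand": 20}
    - {"linear": [0,0,0],"spin": 0,"hand": 20}

```text
t: 10.28
tool_pos: [0.5139, 0.0024, 0.0952]
orientation: [[0.998, 0.068, 0.002], [0.068, -0.998, 0.001], [0.002, -0.001, -1.0]]
force: [-0.8, 4.7, 5.0]
width: 0.38
grip_force: 60.0
```

```bash
python3 go.py .5127 .0024 .094 3.9
python3 - <<'E'
from bench import camera
import cv2,numpy as np
b=camera("side")["color"][120:220,190:300,::-1]
cv2.imwrite("pics/n7.png",cv2.resize(b,None,fx=5,fy=5))
E
```

```text
t 10.28 pos [0.5139 0.0024 0.0952] yaw 3.88 tilt [0.0023 0.0014] w 32.4 gf 59.955509305000305 F [-0.8  4.7  5. ]
spin -0.02 shift [-0.031 -0.002  0.031]
```

View pics/n7.png

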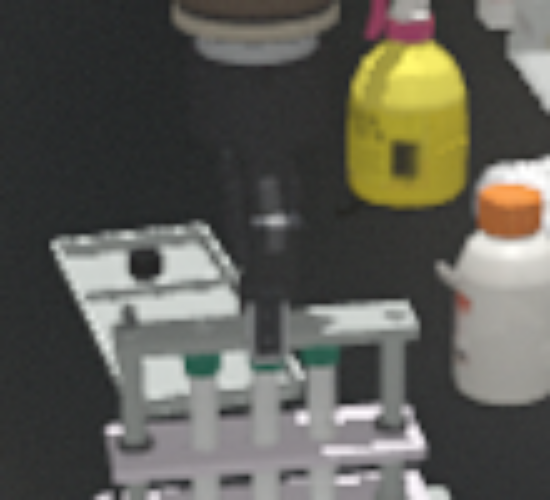

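The plate is gripped at its centre, with the finger ends just below its underside at (267,360). Lifting straight up.

Emit:
play_rows:
  commands:
    - {"linear": [0,0,-0.2],"spin": 0,"hand": 20}
    - {"linear": [0,0,-0.3],"spin": 0,"hand": 20}
    - {"linear": [0,0,-0.4],"spin": 0,"hand": 20}
    - {"linear": [0,0,-0.4],"spin": 0,"hand": 20}
    - {"linear": [0,0,-0.4],"spin": 0,"hand": 20}

```text
t: 10.75
tool_pos: [0.5131, 0.0006, 0.1632]
orientation: [[0.998, 0.066, 0.001], [0.066, -0.998, -0.0], [0.001, 0.0, -1.0]]
force: [0.1, -0.3, -0.8]
width: 0.378
grip_force: 60.4
```

```bash
python3 go.py .4758 .2699 .163 3.9 .4758 .2699 -.026 100.9
python3 - <<'E'
from bench import camera
import cv2,numpy as np
b=camera("side")["color"][120:220,190:300,::-1]
cv2.imwrite("pics/n8.png",cv2.resize(b,None,fx=4,fy=4))
E
```

```text
t 10.75 pos [0.5131 0.0006 0.1632] yaw 3.81 tilt [ 0.0006 -0.0004] w 32.3 gf 60.42601704597473 F [ 0.1 -0.3 -0.8]
spin -0.09 shift [-4.730e-01 -6.781e+00  5.000e-03]
spin -97.0 shift [0.    0.    4.725]
```

View pics/n8.png

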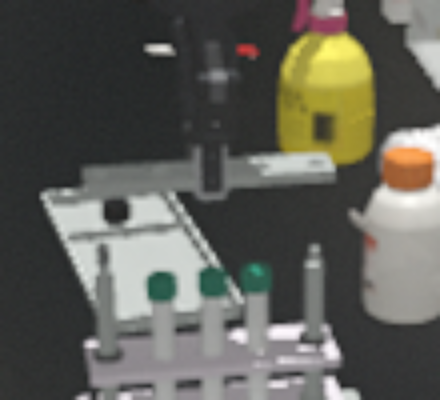

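The plate is up and level, and all three tubes still stand. Carrying it to the tray.

Emit:
play_rows:
  commands:
    - {"linear": [-0.05,-0.4,0],"spin": 0,"hand": 20}
    - {"linear": [-0.05,-0.7,0],"spin": 0,"hand": 20}
    - {"linear": [-0.05,-0.7,0],"spin": 0,"hand": 20}
    - {"linear": [-0.05,-0.7,0],"spin": 0,"hand": 20}
    - {"linear": [-0.05,-0.7,0],"spin": 0,"hand": 20}

```text
t: 11.22
tool_pos: [0.4945, 0.1287, 0.1623]
orientation: [[0.998, 0.066, 0.001], [0.066, -0.998, -0.0], [0.001, 0.0, -1.0]]
force: [1.0, 0.1, -0.8]
width: 0.383
grip_force: 60.4
```

Emit:
play_rows:
  commands:
    - {"linear": [-0.05,-0.7,0],"spin": 0,"hand": 20}
    - {"linear": [-0.05,-0.7,0],"spin": 0,"hand": 20}
    - {"linear": [-0.05,-0.7,0],"spin": 0,"hand": 20}
    - {"linear": [-0.05,-0.7,0],"spin": 0,"hand": 20}
    - {"linear": [-0.02,-0.7,0],"spin": 0,"hand": 20}

```text
t: 11.63
tool_pos: [0.4762, 0.268, 0.1622]
orientation: [[0.998, 0.066, 0.001], [0.066, -0.998, -0.0], [0.001, 0.0, -1.0]]
force: [0.8, 0.1, -1.3]
width: 0.375
grip_force: 60.4
```

Emit:
play_rows:
  commands:
    - {"linear": [0,0,0],"spin": -6.9,"hand": 20}
    - {"linear": [0,0,0],"spin": -6.9,"hand": 20}
    - {"linear": [0,0,0],"spin": -6.9,"hand": 20}
    - {"linear": [0,0,0],"spin": -6.9,"hand": 20}
    - {"linear": [0,0,0],"spin": -6.9,"hand": 20}

```text
t: 12.05
tool_pos: [0.4767, 0.2668, 0.162]
orientation: [[0.781, 0.624, 0.001], [0.624, -0.781, -0.0], [0.0, 0.001, -1.0]]
force: [0.5, 0.7, -1.3]
width: 0.379
grip_force: 60.4
```

Emit:
play_rows:
  commands:
    - {"linear": [0,0,0],"spin": -6.9,"hand": 20}
    - {"linear": [0,0,0],"spin": -6.9,"hand": 20}
    - {"linear": [0,0,0],"spin": -6.9,"hand": 20}
    - {"linear": [0,0,0],"spin": -6.9,"hand": 20}
    - {"linear": [0,0,0],"spin": -6.9,"hand": 20}

```text
t: 12.47
tool_pos: [0.4768, 0.2666, 0.1621]
orientation: [[0.29, 0.957, 0.001], [0.957, -0.29, -0.0], [-0.0, 0.001, -1.0]]
force: [-0.5, 0.1, -1.6]
width: 0.375
grip_force: 60.4
```

Emit:
play_rows:
  commands:
    - {"linear": [0,0,0],"spin": -6.9,"hand": 20}
    - {"linear": [0,0,0],"spin": -6.9,"hand": 20}
    - {"linear": [0,0,0],"spin": -6.9,"hand": 20}
    - {"linear": [0,0,0],"spin": -6.9,"hand": 20}
    - {"linear": [0,0,0],"spin": 0,"hand": 20}

```text
t: 12.88
tool_pos: [0.4768, 0.2665, 0.1619]
orientation: [[-0.186, 0.983, 0.0], [0.983, 0.186, -0.0], [-0.0, 0.0, -1.0]]
force: [-0.1, -0.4, -0.8]
width: 0.384
grip_force: 60.4
```

Emit:
play_rows:
  commands:
    - {"linear": [0,0,0.6],"spin": 0,"hand": 20}
    - {"linear": [0,0,0.7],"spin": 0,"hand": 20}
    - {"linear": [0,0,0.7],"spin": 0,"hand": 20}
    - {"linear": [0,0,0],"spin": 0,"hand": 20}
    - {"linear": [0,0,0],"spin": 0,"hand": 20}

```text
t: 13.3
tool_pos: [0.4757, 0.2664, 0.0814]
orientation: [[-0.178, 0.984, -0.002], [0.984, 0.178, -0.002], [-0.001, -0.002, -1.0]]
force: [0.7, 0.8, -1.0]
width: 0.382
grip_force: 60.4
```

```bash
python3 go.py .4758 .2699 -.026 100.9
```

```text
t 13.3 pos [0.4757 0.2664 0.0814] yaw 100.28 tilt [-0.0021 -0.0015] w 32.6 gf 60.428245067596436 F [ 0.7  0.8 -1. ]
spin -0.62 shift [0.085 0.018 2.685]
```

Emit:
play_rows:
  commands:
    - {"linear": [0.09,0.02,0.6],"spin": -0.5,"hand": 20}
    - {"linear": [0,0,0.7],"spin": 0,"hand": 20}
    - {"linear": [0,0,0.7],"spin": 0,"hand": 20}
    - {"linear": [0,0,0.3],"spin": 0,"hand": 20}
    - {"linear": [0,0,0],"spin": 0,"hand": 20}

```text
t: 13.72
tool_pos: [0.4762, 0.2702, -0.0109]
orientation: [[-0.188, 0.982, -0.002], [0.982, 0.188, -0.001], [-0.001, -0.002, -1.0]]
force: [0.4, -0.0, 0.7]
width: 0.375
grip_force: 60.4
```

Emit:
play_rows:
  commands:
    - {"linear": [0,0,0.1],"spin": 0,"hand": 20}
    - {"linear": [0,0,0.1],"spin": 0,"hand": 20}
    - {"linear": [0,0,0.1],"spin": 0,"hand": 20}
    - {"linear": [0,0,0],"spin": 0,"hand": 20}
    - {"linear": [0,0,0],"spin": 0,"hand": 20}

```text
t: 14.13
tool_pos: [0.4768, 0.2708, -0.0216]
orientation: [[-0.189, 0.982, 0.001], [0.982, 0.189, 0.0], [0.0, 0.001, -1.0]]
force: [-0.5, -0.1, -0.1]
width: 0.375
grip_force: 60.4
```

```bash
python3 go.py .4758 .2699 -.026 100.9
cat > hts.py <<'E'
from bench import camera
import sys,numpy as np
# world heights seen by a camera in a box: hts.py cam xmin xmax ymin ymax zmin
n=sys.argv[1];b=[float(v) for v in sys.argv[2:]]
c=camera(n);D=c["depth"];v,u=np.mgrid[0:384,0:512]
P=np.stack([(u-c["mtx"][0,2])/c["mtx"][0,0]*D,(v-c["mtx"][1,2])/c["mtx"][1,1]*D,D],-1)
X=(P-c["t"])@c["R"];m=(D>0)&(X[...,0]>b[0])&(X[...,0]<b[1])&(X[...,1]>b[2])&(X[...,1]<b[3])&(X[...,2]>b[4])
Q=X[m];print(len(Q),Q.mean(0).round(4),np.percentile(Q,[5,50,95],0).round(4).tolist())
E
python3 hts.py top .475 .51 .19 .21 -.02;python3 hts.py top .52 .535 .19 .21 -.02;python3 hts.py side .475 .505 .19 .21 -.02
```

```text
t 14.13 pos [ 0.4768  0.2708 -0.0216] yaw 100.91 tilt [0.0006 0.0002] w 32.0 gf 60.44307589530945 F [-0.5 -0.1 -0.1]
spin 0.01 shift [-0.018 -0.03   0.11 ]
66 [0.486  0.2004 0.4813] [[0.4759, 0.1913, 0.4493], [0.486, 0.2008, 0.4848], [0.4975, 0.2091, 0.5057]]
8 [0.5324 0.1956 0.0031] [[0.5295, 0.1901, -0.0014], [0.5329, 0.1938, 0.0042], [0.5344, 0.2037, 0.0053]]
148 [0.4946 0.2    0.3673] [[0.4761, 0.1912, 0.0173], [0.4974, 0.2007, 0.3827], [0.503, 0.2085, 0.4458]]
```

Emit:
play_rows:
  commands:
    - {"linear": [0,0,0.07],"spin": 0,"hand": 20}
    - {"linear": [0,0,0.05],"spin": 0,"hand": 20}
    - {"linear": [0,0,0],"spin": 0,"hand": 20}
    - {"linear": [0,0,0],"spin": 0,"hand": 20}
    - {"linear": [0,0,0],"spin": 0,"hand": 20}

```text
t: 14.7
tool_pos: [0.4768, 0.2708, -0.0262]
orientation: [[-0.189, 0.982, 0.001], [0.982, 0.189, -0.0], [-0.0, 0.001, -1.0]]
force: [-2.2, -2.5, 11.3]
width: 0.384
grip_force: 67.0
```

Emit:
play_rows:
  commands:
    - {"linear": [0,0,0],"spin": 0,"hand": 36}
    - {"linear": [0,0,0],"spin": 0,"hand": 45}
    - {"linear": [0,0,0],"spin": 0,"hand": 52}
    - {"linear": [0,0,0],"spin": 0,"hand": 52}
    - {"linear": [0,0,-0.2],"spin": 0,"hand": 52}

```text
t: 15.12
tool_pos: [0.4757, 0.2701, -0.0199]
orientation: [[-0.19, 0.982, -0.002], [0.982, 0.19, -0.001], [-0.001, -0.002, -1.0]]
force: [-0.4, -0.3, 0.5]
width: 0.609
grip_force: 0.0
```

Emit:
play_rows:
  commands:
    - {"linear": [0,0,-0.5],"spin": 0,"hand": 52}
    - {"linear": [0,0,-0.8],"spin": 0,"hand": 52}
    - {"linear": [0,0,-0.8],"spin": 0,"hand": 52}
    - {"linear": [0,0,-0.8],"spin": 0,"hand": 52}
    - {"linear": [0,0,-0.8],"spin": 0,"hand": 52}

```text
t: 15.53
tool_pos: [0.476, 0.2708, 0.1311]
orientation: [[-0.19, 0.982, -0.0], [0.982, 0.19, 0.0], [0.0, -0.0, -1.0]]
force: [0.2, -0.3, -0.7]
width: 0.611
grip_force: 0.0
```

```bash
python3 go.py .4787 .0003 .14 -15; python3 hts.py side .46 .49 .25 .28 -.02; python3 hts.py side .475 .505 .19 .21 -.02; python3 hts.py side .45 .47 .335 .345 -.02
```

```text
t 15.53 pos [0.476  0.2708 0.1311] yaw 100.95 tilt [-0.0003  0.0002] w 52.2 gf 0.0 F [ 0.2 -0.3 -0.7]
spin 115.95 shift [ 1.814  6.514 -0.222]
161 [0.4752 0.2595 0.2236] [[0.4613, 0.252, 0.005], [0.4758, 0.2586, 0.2494], [0.489, 0.2752, 0.2775]]
192 [0.4876 0.2013 0.5197] [[0.4777, 0.1914, 0.2789], [0.4875, 0.2015, 0.543], [0.498, 0.2095, 0.593]]
7 [0.462  0.3403 0.0068] [[0.4544, 0.3376, 0.0049], [0.4639, 0.3393, 0.0067], [0.4676, 0.3436, 0.009]]
```

The plate is down: I felt light contact on the floor before opening, and its end reads about 0.009 high. Now tube 1, spinning to yaw -15 first.

Emit:
play_rows:
  commands:
    - {"linear": [0,0,-0.2],"spin": 7,"hand": 45}
    - {"linear": [0,0,0],"spin": 7,"hand": 45}
    - {"linear": [0,0,0],"spin": 7,"hand": 45}
    - {"linear": [0,0,0],"spin": 7,"hand": 45}
    - {"linear": [0,0,0],"spin": 7,"hand": 45}

```text
t: 16.1
tool_pos: [0.4759, 0.2701, 0.1362]
orientation: [[0.413, 0.911, -0.002], [0.911, -0.413, -0.001], [-0.002, -0.001, -1.0]]
force: [-0.9, -0.2, 0.0]
width: 0.526
grip_force: 0.0
```

Emit:
play_rows:
  commands:
    - {"linear": [0,0,0],"spin": 7,"hand": 45}
    - {"linear": [0,0,0],"spin": 7,"hand": 45}
    - {"linear": [0,0,0],"spin": 7,"hand": 45}
    - {"linear": [0,0,0],"spin": 7,"hand": 45}
    - {"linear": [0,0,0],"spin": 7,"hand": 45}

```text
t: 16.52
tool_pos: [0.4758, 0.2702, 0.1361]
orientation: [[0.861, 0.509, -0.002], [0.509, -0.861, -0.001], [-0.002, 0.0, -1.0]]
force: [-0.6, 0.2, -0.0]
width: 0.53
grip_force: 0.0
```

Emit:
play_rows:
  commands:
    - {"linear": [0,0,0],"spin": 7,"hand": 45}
    - {"linear": [0,0,0],"spin": 7,"hand": 45}
    - {"linear": [0,0,0],"spin": 7,"hand": 45}
    - {"linear": [0,0,0],"spin": 7,"hand": 45}
    - {"linear": [0,0,0],"spin": 7,"hand": 45}

```text
t: 16.93
tool_pos: [0.4758, 0.2702, 0.1361]
orientation: [[0.997, -0.077, -0.002], [-0.077, -0.997, -0.001], [-0.002, 0.001, -1.0]]
force: [0.4, -0.0, -0.2]
width: 0.527
grip_force: 0.0
```

Emit:
play_rows:
  commands:
    - {"linear": [0,0,0],"spin": 7,"hand": 45}
    - {"linear": [0,0,0],"spin": 4,"hand": 45}
    - {"linear": [0.1,0.3,0],"spin": 0,"hand": 45}
    - {"linear": [0.2,0.7,0],"spin": 0,"hand": 45}
    - {"linear": [0.2,0.7,0],"spin": 0,"hand": 45}

```text
t: 17.35
tool_pos: [0.4773, 0.1989, 0.1363]
orientation: [[0.967, -0.255, -0.001], [-0.255, -0.967, -0.001], [-0.001, 0.001, -1.0]]
force: [0.7, -0.7, -0.9]
width: 0.525
grip_force: 0.0
```

Emit:
play_rows:
  commands:
    - {"linear": [0.2,0.7,0],"spin": 0,"hand": 45}
    - {"linear": [0.2,0.7,0],"spin": 0,"hand": 45}
    - {"linear": [0.2,0.7,0],"spin": 0,"hand": 45}
    - {"linear": [0.2,0.7,0],"spin": 0,"hand": 45}
    - {"linear": [0.2,0.7,0],"spin": 0,"hand": 45}

```text
t: 17.77
tool_pos: [0.4793, 0.0516, 0.1365]
orientation: [[0.966, -0.258, -0.001], [-0.258, -0.966, -0.001], [-0.001, 0.001, -1.0]]
force: [1.2, -0.4, -0.2]
width: 0.527
grip_force: 0.0
```

Emit:
play_rows:
  commands:
    - {"linear": [0.2,0.7,0],"spin": 0,"hand": 45}
    - {"linear": [0.1,0.4,0],"spin": 0,"hand": 45}
    - {"linear": [0,0,0],"spin": 0,"hand": 45}
    - {"linear": [0,0,0],"spin": 0,"hand": 45}
    - {"linear": [0,0,0],"spin": 0,"hand": 45}

```text
t: 18.18
tool_pos: [0.48, 0.0089, 0.1368]
orientation: [[0.966, -0.259, -0.001], [-0.259, -0.966, 0.0], [-0.001, -0.0, -1.0]]
force: [0.2, 1.2, -0.1]
width: 0.528
grip_force: 0.0
```

```bash
python3 go.py .4787 .0003 .071 -15
python3 - <<'E'
# cap centres by colour, top camera
from bench import camera
import cv2,numpy as np
from geo import w
c=camera("top");h=cv2.cvtColor(c["color"],cv2.COLOR_RGB2HSV)
m=cv2.inRange(h,(65,90,50),(90,255,255));m[:,:200]=0;m[:,270:]=0;m[:170]=0;m[260:]=0
n,l,s,ce=cv2.connectedComponentsWithStats(m)
for i in range(1,n):
    if s[i,4]>8: print(s[i],w(c,ce[i],.125).round(4))
E
```

```text
t 18.18 pos [0.48   0.0089 0.1368] yaw -14.99 tilt [-0.0007  0.0002] w 45.1 gf 0.0 F [ 0.2  1.2 -0.1]
spin 0.01 shift [0.024 0.216 1.645]
```

Emit:
play_rows:
  commands:
    - {"linear": [0.02,0.22,0],"spin": 0,"hand": 45}
    - {"linear": [0,0,0.4],"spin": 0,"hand": 45}
    - {"linear": [0,0,0.5],"spin": 0,"hand": 45}
    - {"linear": [0,0,0.5],"spin": 0,"hand": 45}
    - {"linear": [0,0,0.24],"spin": 0,"hand": 45}

```text
t: 18.65
tool_pos: [0.4777, 0.0, 0.0696]
orientation: [[0.966, -0.259, -0.002], [-0.259, -0.966, -0.0], [-0.002, 0.001, -1.0]]
force: [-0.3, -0.3, -0.0]
width: 0.527
grip_force: 0.0
```

Emit:
play_rows:
  commands:
    - {"linear": [0,0,0],"spin": 0,"hand": 45}
    - {"linear": [0,0,0],"spin": 0,"hand": 30}
    - {"linear": [0,0,0],"spin": 0,"hand": 20}
    - {"linear": [0,0,0],"spin": 0,"hand": 10}
    - {"linear": [0,0,0],"spin": 0,"hand": 10}

```text
t: 19.07
tool_pos: [0.4798, 0.0003, 0.0725]
orientation: [[0.966, -0.26, 0.002], [-0.26, -0.966, 0.0], [0.002, -0.001, -1.0]]
force: [-0.3, 1.1, 1.9]
width: 0.231
grip_force: 58.7
```

```bash
python3 go.py .4787 .0003 .071 -15
```

```text
t 19.07 pos [4.798e-01 3.000e-04 7.250e-02] yaw -15.07 tilt [0.0019 0.0002] w 19.7 gf 58.666590687353164 F [-0.3  1.1  1.9]
spin -0.07 shift [-0.027  0.006  0.037]
```

Emit:
play_rows:
  commands:
    - {"linear": [0,0,-0.3],"spin": 0,"hand": 10}
    - {"linear": [0,0,-0.5],"spin": 0,"hand": 10}
    - {"linear": [0,0,-0.5],"spin": 0,"hand": 10}
    - {"linear": [0,0,-0.5],"spin": 0,"hand": 10}
    - {"linear": [0,0,-0.3],"spin": 0,"hand": 10}

```text
t: 19.48
tool_pos: [0.4799, 0.0, 0.158]
orientation: [[0.966, -0.26, 0.003], [-0.26, -0.966, 0.0], [0.003, -0.001, -1.0]]
force: [0.7, -0.5, -0.9]
width: 0.224
grip_force: 58.8
```

Emit:
play_rows:
  commands:
    - {"linear": [0,0,0],"spin": 7,"hand": 10}
    - {"linear": [0,0,0],"spin": 7,"hand": 10}
    - {"linear": [0,0,0],"spin": 7,"hand": 10}
    - {"linear": [0,0,0],"spin": 7,"hand": 10}
    - {"linear": [0,0,0],"spin": 7,"hand": 10}

```text
t: 19.9
tool_pos: [0.4791, -0.0001, 0.1561]
orientation: [[0.637, -0.771, 0.001], [-0.771, -0.637, -0.0], [0.001, -0.001, -1.0]]
force: [0.5, 0.5, -0.5]
width: 0.231
grip_force: 58.8
```

```bash
python3 go.py .4481 -.2588 .156 -50 .4481 -.2588 .07 -50;python3 - <<'E'
from bench import camera
import cv2,numpy as np
c=camera("side");cv2.imwrite("pics/t1.png",cv2.resize(c["color"][100:230,170:320,::-1],None,fx=4,fy=4))
E
```

```text
t 19.9 pos [ 4.791e-01 -1.000e-04  1.561e-01] yaw -50.43 tilt [ 0.0009 -0.0001] w 19.7 gf 58.75730192405172 F [ 0.5  0.5 -0.5]
spin -0.43 shift [4.456e+00 4.750e+00 2.000e-03]
spin 0.0 shift [0.   0.   2.15]
```

Emit:
play_rows:
  commands:
    - {"linear": [0.3,0.31,0],"spin": 0,"hand": 10}
    - {"linear": [0.52,0.55,0],"spin": 0,"hand": 10}
    - {"linear": [0.52,0.55,0],"spin": 0,"hand": 10}
    - {"linear": [0.52,0.55,0],"spin": 0,"hand": 10}
    - {"linear": [0.52,0.55,0],"spin": 0,"hand": 10}

```text
t: 20.37
tool_pos: [0.4629, -0.1388, 0.156]
orientation: [[0.645, -0.765, 0.001], [-0.765, -0.645, -0.0], [0.001, -0.0, -1.0]]
force: [0.8, 0.0, -0.7]
width: 0.225
grip_force: 58.8
```

Emit:
play_rows:
  commands:
    - {"linear": [0.52,0.55,0],"spin": 0,"hand": 10}
    - {"linear": [0.52,0.55,0],"spin": 0,"hand": 10}
    - {"linear": [0.52,0.55,0],"spin": 0,"hand": 10}
    - {"linear": [0.4,0.45,0],"spin": 0,"hand": 10}
    - {"linear": [0.1,0.15,0],"spin": 0,"hand": 10}

```text
t: 20.78
tool_pos: [0.4458, -0.2631, 0.156]
orientation: [[0.64, -0.768, 0.0], [-0.768, -0.64, -0.002], [0.002, 0.001, -1.0]]
force: [-0.7, -1.2, -0.3]
width: 0.226
grip_force: 58.8
```

Emit:
play_rows:
  commands:
    - {"linear": [0,0,0],"spin": 0,"hand": 10}
    - {"linear": [0,0,0],"spin": 0,"hand": 10}
    - {"linear": [0,0,0],"spin": 0,"hand": 10}
    - {"linear": [0,0,0],"spin": 0,"hand": 10}
    - {"linear": [0,0,0],"spin": 0,"hand": 10}

```text
t: 21.2
tool_pos: [0.4474, -0.2571, 0.1556]
orientation: [[0.644, -0.765, 0.0], [-0.765, -0.644, 0.0], [-0.0, -0.0, -1.0]]
force: [-0.7, 1.2, -0.7]
width: 0.223
grip_force: 58.8
```

```bash
python3 go.py .4481 -.2588 .07 -50
cat > caps.py <<'E'
from bench import camera
import cv2,numpy as np,sys
from geo import w
for n,z in(("top",float(sys.argv[1])),("side",float(sys.argv[1])-.008)):
    c=camera(n);h=cv2.cvtColor(c["color"],cv2.COLOR_RGB2HSV)
    m=cv2.inRange(h,(65,90,30),(92,255,255));m[:,:180]=0;m[:,385:]=0;m[:165]=0;m[290:]=0
    k,l,s,ce=cv2.connectedComponentsWithStats(m)
    for i in range(1,k):
        if s[i,4]>15: print(n,s[i],w(c,ce[i],z).round(4)[0])
E
python3 caps.py .127
```

```text
t 21.2 pos [ 0.4474 -0.2571  0.1556] yaw -49.93 tilt [0.0002 0.0003] w 19.1 gf 58.76341993454844 F [-0.7  1.2 -0.7]
spin 0.07 shift [0.044 0.014 2.14 ]
top [227 198   7   7  39] [0.5443 0.0058 0.127 ]
top [228 208   7   7  40] [0.5142 0.0026 0.127 ]
side [250 185   8   8  61] [0.5462 0.0067 0.119 ]
side [240 187   7   7  44] [5.161e-01 4.000e-04 1.190e-01]
side [220 202   5  10  44] [ 0.4545 -0.0967  0.119 ]
side [314 202  12  27 126] [ 0.6959 -0.1743  0.119 ]
side [326 229  59  55 864] [ 0.7203 -0.3971  0.119 ]
```

Emit:
play_rows:
  commands:
    - {"linear": [0.04,0.01,0.2],"spin": 0,"hand": 10}
    - {"linear": [0,0,0.4],"spin": 0,"hand": 10}
    - {"linear": [0,0,0.4],"spin": 0,"hand": 10}
    - {"linear": [0,0,0.2],"spin": 0,"hand": 10}
    - {"linear": [0,0,0],"spin": 0,"hand": 10}

```text
t: 21.72
tool_pos: [0.4464, -0.2592, 0.1055]
orientation: [[0.642, -0.767, -0.003], [-0.767, -0.642, 0.002], [-0.003, 0.002, -1.0]]
force: [-0.3, 1.0, -0.6]
width: 0.221
grip_force: 58.8
```

```bash
python3 go.py .4481 -.2588 .07 -50
```

```text
t 21.72 pos [ 0.4464 -0.2592  0.1055] yaw -50.06 tilt [-0.0033  0.0015] w 18.9 gf 58.760034347651526 F [-0.3  1.  -0.6]
spin -0.06 shift [ 0.021 -0.04   0.887]
```

Emit:
play_rows:
  commands:
    - {"linear": [0,0,0.3],"spin": 0,"hand": 10}
    - {"linear": [0,0,0.3],"spin": 0,"hand": 10}
    - {"linear": [0,0,0.2],"spin": 0,"hand": 10}
    - {"linear": [0,0,0.04],"spin": 0,"hand": 10}
    - {"linear": [0,0,0],"spin": 0,"hand": 10}

```text
t: 22.13
tool_pos: [0.4475, -0.2598, 0.0738]
orientation: [[0.642, -0.767, -0.001], [-0.767, -0.642, 0.0], [-0.001, 0.0, -1.0]]
force: [-0.3, -1.0, 0.3]
width: 0.225
grip_force: 58.8
```

Emit:
play_rows:
  commands:
    - {"linear": [0,0,0],"spin": 0,"hand": 10}
    - {"linear": [0,0,0],"spin": 0,"hand": 10}
    - {"linear": [0,0,0],"spin": 0,"hand": 10}
    - {"linear": [0,0,0],"spin": 0,"hand": 10}
    - {"linear": [0,0,0],"spin": 0,"hand": 10}

```text
t: 22.55
tool_pos: [0.4478, -0.26, 0.0742]
orientation: [[0.642, -0.767, 0.001], [-0.767, -0.642, -0.0], [0.001, -0.0, -1.0]]
force: [0.1, 1.0, 0.8]
width: 0.221
grip_force: 58.8
```

```bash
python3 go.py .4481 -.2588 .068 -50
```

```text
t 22.55 pos [ 0.4478 -0.26    0.0742] yaw -50.08 tilt [ 0.0005 -0.0003] w 18.9 gf 58.76344468910247 F [0.1 1.  0.8]
spin -0.08 shift [-0.019 -0.024  0.156]
```

Emit:
play_rows:
  commands:
    - {"linear": [0,0,0.12],"spin": 0,"hand": 10}
    - {"linear": [0,0,0],"spin": 0,"hand": 10}
    - {"linear": [0,0,0],"spin": 0,"hand": 10}
    - {"linear": [0,0,0],"spin": 0,"hand": 30}
    - {"linear": [0,0,0],"spin": 0,"hand": 42}

```text
t: 22.97
tool_pos: [0.4477, -0.2599, 0.0691]
orientation: [[0.642, -0.767, -0.0], [-0.767, -0.642, -0.0], [-0.0, 0.0, -1.0]]
force: [0.2, 0.7, 0.4]
width: 0.474
grip_force: 0.0
```

Emit:
play_rows:
  commands:
    - {"linear": [0,0,0],"spin": 0,"hand": 42}
    - {"linear": [0,0,-0.3],"spin": 0,"hand": 42}
    - {"linear": [0,0,-0.6],"spin": 0,"hand": 42}
    - {"linear": [0,0,-0.7],"spin": 0,"hand": 42}
    - {"linear": [0,0,-0.3],"spin": 0,"hand": 42}

```text
t: 23.38
tool_pos: [0.4488, -0.2605, 0.1481]
orientation: [[0.642, -0.767, 0.003], [-0.767, -0.642, -0.001], [0.003, -0.001, -1.0]]
force: [1.5, -0.0, 0.4]
width: 0.49
grip_force: 0.0
```

Emit:
play_rows:
  commands:
    - {"linear": [0,0,0],"spin": -7,"hand": 45}
    - {"linear": [0,0,0],"spin": -7,"hand": 45}
    - {"linear": [0,0,0],"spin": -7,"hand": 45}
    - {"linear": [0,0,0],"spin": -7,"hand": 45}
    - {"linear": [0,0,0],"spin": -7,"hand": 45}

```text
t: 23.8
tool_pos: [0.4476, -0.2599, 0.1452]
orientation: [[0.967, -0.254, 0.0], [-0.254, -0.967, -0.0], [0.0, 0.0, -1.0]]
force: [1.0, -0.1, 0.4]
width: 0.523
grip_force: 0.0
```

```bash
python3 go.py .5135 .0024 .14 -15 ; python3 caps.py .123
```

```text
t 23.8 pos [ 0.4476 -0.2599  0.1452] yaw -14.73 tilt [ 0.0001 -0.0002] w 44.6 gf 0.0 F [ 1.  -0.1  0.4]
spin 0.27 shift [-0.106 -6.76   0.131]
top [227 198   7   7  39] [0.5449 0.006  0.123 ]
top [228 208   7   7  40] [0.5147 0.0028 0.123 ]
top [320 235   5   5  21] [ 0.438  -0.2531  0.123 ]
side [250 185   8   8  61] [0.547  0.0154 0.115 ]
side [240 187   7   7  44] [0.5167 0.009  0.115 ]
side [316 202  10  28 125] [ 0.6981 -0.1675  0.115 ]
side [327 229  58  55 863] [ 0.7226 -0.3921  0.115 ]
side [214 236  10  10  84] [ 0.4421 -0.2579  0.115 ]
```

Tube 1 stands in hole 1. Now tube 2.

Emit:
play_rows:
  commands:
    - {"linear": [0,-0.4,0],"spin": 0.2,"hand": 45}
    - {"linear": [-0.01,-0.8,0],"spin": 0,"hand": 45}
    - {"linear": [-0.01,-0.8,0],"spin": 0,"hand": 45}
    - {"linear": [-0.01,-0.8,0],"spin": 0,"hand": 45}
    - {"linear": [-0.01,-0.8,0],"spin": 0,"hand": 45}

```text
t: 24.32
tool_pos: [0.4842, -0.1193, 0.1452]
orientation: [[0.963, -0.269, 0.0], [-0.269, -0.963, -0.0], [0.0, 0.0, -1.0]]
force: [0.2, -0.4, -0.4]
width: 0.53
grip_force: 0.0
```

Emit:
play_rows:
  commands:
    - {"linear": [-0.01,-0.8,0],"spin": 0,"hand": 45}
    - {"linear": [-0.01,-0.8,0],"spin": 0,"hand": 45}
    - {"linear": [-0.01,-0.8,0],"spin": 0,"hand": 45}
    - {"linear": [-0.03,-0.76,0],"spin": 0,"hand": 45}
    - {"linear": [0,0,0],"spin": 0,"hand": 45}

```text
t: 24.73
tool_pos: [0.5162, 0.0094, 0.1455]
orientation: [[0.965, -0.26, 0.002], [-0.26, -0.965, 0.004], [0.001, -0.004, -1.0]]
force: [0.7, 0.4, 0.7]
width: 0.528
grip_force: 0.0
```

Emit:
play_rows:
  commands:
    - {"linear": [0,0,0],"spin": 0,"hand": 45}
    - {"linear": [0,0,0],"spin": 0,"hand": 45}
    - {"linear": [0,0,0],"spin": 0,"hand": 45}
    - {"linear": [0,0,0],"spin": 0,"hand": 45}
    - {"linear": [0,0,0],"spin": 0,"hand": 45}

```text
t: 25.15
tool_pos: [0.5148, 0.0008, 0.1451]
orientation: [[0.964, -0.266, -0.0], [-0.266, -0.964, -0.0], [0.0, 0.0, -1.0]]
force: [-0.2, 0.5, -0.3]
width: 0.523
grip_force: 0.0
```

```bash
python3 go.py .5137 .0025 .0715 -15
```

```text
t 25.15 pos [0.5148 0.0008 0.1451] yaw -15.43 tilt [-0.0001 -0.0004] w 44.7 gf 0.0 F [-0.2  0.5 -0.3]
spin -0.43 shift [-0.039 -0.034  1.84 ]
```

Emit:
play_rows:
  commands:
    - {"linear": [-0.04,-0.03,0.3],"spin": 0,"hand": 45}
    - {"linear": [0,0,0.5],"spin": 0,"hand": 45}
    - {"linear": [0,0,0.5],"spin": 0,"hand": 45}
    - {"linear": [0,0,0.4],"spin": 0,"hand": 45}
    - {"linear": [0,0,0.14],"spin": 0,"hand": 45}

```text
t: 25.57
tool_pos: [0.5123, 0.0027, 0.0695]
orientation: [[0.964, -0.265, -0.003], [-0.265, -0.964, -0.0], [-0.003, 0.001, -1.0]]
force: [-0.3, -0.3, 0.1]
width: 0.524
grip_force: 0.0
```

Emit:
play_rows:
  commands:
    - {"linear": [0,0,0],"spin": 0,"hand": 45}
    - {"linear": [0,0,0],"spin": 0,"hand": 30}
    - {"linear": [0,0,0],"spin": 0,"hand": 20}
    - {"linear": [0,0,0],"spin": 0,"hand": 10}
    - {"linear": [0,0,0],"spin": 0,"hand": 10}

```text
t: 25.98
tool_pos: [0.5146, 0.0035, 0.0725]
orientation: [[0.965, -0.264, 0.002], [-0.264, -0.965, -0.0], [0.002, -0.0, -1.0]]
force: [0.1, -0.5, 3.2]
width: 0.225
grip_force: 58.6
```

```bash
python3 go.py .5137 .0025 .0715 -15
```

```text
t 25.98 pos [0.5146 0.0035 0.0725] yaw -15.29 tilt [ 0.002 -0.   ] w 19.2 gf 58.63133777078474 F [ 0.1 -0.5  3.2]
spin -0.29 shift [-0.014  0.031  0.026]
```

Emit:
play_rows:
  commands:
    - {"linear": [0,0,-0.3],"spin": 0,"hand": 10}
    - {"linear": [0,0,-0.5],"spin": 0,"hand": 10}
    - {"linear": [0,0,-0.5],"spin": 0,"hand": 10}
    - {"linear": [0,0,-0.5],"spin": 0,"hand": 10}
    - {"linear": [0,0,-0.3],"spin": 0,"hand": 10}

```text
t: 26.4
tool_pos: [0.5146, 0.0038, 0.158]
orientation: [[0.965, -0.263, 0.003], [-0.263, -0.965, 0.0], [0.003, -0.001, -1.0]]
force: [0.3, -0.1, -0.7]
width: 0.231
grip_force: 58.7
```

Emit:
play_rows:
  commands:
    - {"linear": [0,0,0],"spin": 7,"hand": 10}
    - {"linear": [0,0,0],"spin": 7,"hand": 10}
    - {"linear": [0,0,0],"spin": 7,"hand": 10}
    - {"linear": [0,0,0],"spin": 7,"hand": 10}
    - {"linear": [0,0,0],"spin": 7,"hand": 10}

```text
t: 26.82
tool_pos: [0.5138, 0.0036, 0.156]
orientation: [[0.634, -0.773, 0.001], [-0.773, -0.634, 0.0], [0.0, -0.001, -1.0]]
force: [0.2, 0.4, -0.1]
width: 0.226
grip_force: 58.7
```

```bash
python3 go.py .459 -.2952 .156 -50
```

```text
t 26.82 pos [0.5138 0.0036 0.156 ] yaw -50.63 tilt [0.0008 0.0001] w 19.3 gf 58.7217225227505 F [ 0.2  0.4 -0.1]
spin -0.63 shift [4.841 5.852 0.   ]
```

Emit:
play_rows:
  commands:
    - {"linear": [0,0,-0.6],"spin": -0.6,"hand": 10}
    - {"linear": [0.3,0.36,-0.5],"spin": 0,"hand": 10}
    - {"linear": [0.5,0.61,0],"spin": 0,"hand": 10}
    - {"linear": [0.5,0.61,0],"spin": 0,"hand": 10}
    - {"linear": [0.5,0.61,0],"spin": 0,"hand": 10}

```text
t: 27.23
tool_pos: [0.4935, -0.1089, 0.2004]
orientation: [[0.648, -0.762, 0.002], [-0.762, -0.648, -0.0], [0.001, -0.001, -1.0]]
force: [1.1, -1.1, -0.9]
width: 0.226
grip_force: 58.7
```

Emit:
play_rows:
  commands:
    - {"linear": [0.5,0.61,0],"spin": 0,"hand": 10}
    - {"linear": [0.5,0.61,0],"spin": 0,"hand": 10}
    - {"linear": [0.5,0.61,0],"spin": 0,"hand": 10}
    - {"linear": [0.5,0.6,0],"spin": 0,"hand": 10}
    - {"linear": [0.5,0.6,0],"spin": 0,"hand": 10}

```text
t: 27.65
tool_pos: [0.4654, -0.2641, 0.2001]
orientation: [[0.647, -0.762, 0.001], [-0.762, -0.647, -0.0], [0.001, -0.0, -1.0]]
force: [0.5, -0.1, -0.3]
width: 0.227
grip_force: 58.7
```

Emit:
play_rows:
  commands:
    - {"linear": [0.4,0.48,0],"spin": 0,"hand": 10}
    - {"linear": [0.14,0.15,0],"spin": 0,"hand": 10}
    - {"linear": [0,0,0],"spin": 0,"hand": 10}
    - {"linear": [0,0,0],"spin": 0,"hand": 10}
    - {"linear": [0,0,0],"spin": 0,"hand": 10}

```text
t: 28.07
tool_pos: [0.4613, -0.2936, 0.1996]
orientation: [[0.649, -0.761, 0.0], [-0.761, -0.649, 0.001], [-0.0, -0.001, -1.0]]
force: [0.9, 0.0, 0.4]
width: 0.228
grip_force: 58.7
```

```bash
python3 go.py .459 -.2952 .069 -50; python3 caps.py .123; python3 caps.py .246 | grep side
```

```text
t 28.07 pos [ 0.4613 -0.2936  0.1996] yaw -49.56 tilt [0.0004 0.0008] w 19.5 gf 58.73005015135277 F [0.9 0.  0.4]
spin 0.44 shift [-0.006  0.07   3.266]
top [227 198   7   7  39] [0.5449 0.006  0.123 ]
top [320 233   7   7  41] [ 0.4412 -0.2557  0.123 ]
side [250 185   8   8  59] [0.5471 0.0162 0.115 ]
side [226 191   6  10  55] [ 0.4744 -0.0235  0.115 ]
side [315 206  11  23 122] [ 0.6977 -0.1704  0.115 ]
side [326 229  59  55 861] [ 0.7226 -0.392   0.115 ]
side [214 236  10  10  84] [ 0.4422 -0.2574  0.115 ]
side [250 185   8   8  60] [ 0.5222 -0.2515  0.238 ]
side [226 191   6  10  54] [ 0.4667 -0.2818  0.238 ]
side [315 209  11  20 110] [ 0.6369 -0.3964  0.238 ]
side [326 229  59  55 866] [ 0.6562 -0.5626  0.238 ]
side [214 236  10  10  84] [ 0.4425 -0.4599  0.238 ]
```

Emit:
play_rows:
  commands:
    - {"linear": [0,0.07,0.4],"spin": 0.4,"hand": 10}
    - {"linear": [0,0,0.5],"spin": 0,"hand": 10}
    - {"linear": [0,0,0.5],"spin": 0,"hand": 10}
    - {"linear": [0,0,0.5],"spin": 0,"hand": 10}
    - {"linear": [0,0,0.3],"spin": 0,"hand": 10}

```text
t: 28.68
tool_pos: [0.4579, -0.2961, 0.1097]
orientation: [[0.643, -0.766, -0.002], [-0.766, -0.643, 0.001], [-0.002, 0.001, -1.0]]
force: [-1.2, 0.1, -0.1]
width: 0.228
grip_force: 58.7
```

Emit:
play_rows:
  commands:
    - {"linear": [0,0,0.3],"spin": 0,"hand": 10}
    - {"linear": [0,0,0.3],"spin": 0,"hand": 10}
    - {"linear": [0,0,0.2],"spin": 0,"hand": 10}
    - {"linear": [0,0,0],"spin": 0,"hand": 10}
    - {"linear": [0,0,0],"spin": 0,"hand": 10}

```text
t: 29.1
tool_pos: [0.4585, -0.2968, 0.0795]
orientation: [[0.642, -0.767, -0.001], [-0.767, -0.642, 0.0], [-0.001, 0.0, -1.0]]
force: [-0.2, 0.2, -0.2]
width: 0.223
grip_force: 58.7
```

```bash
python3 go.py .459 -.2952 .069 -50
```

```text
t 29.1 pos [ 0.4585 -0.2968  0.0795] yaw -50.05 tilt [-0.0005  0.0004] w 19.1 gf 58.701197745103855 F [-0.2  0.2 -0.2]
spin -0.05 shift [-0.022 -0.035  0.262]
```

Emit:
play_rows:
  commands:
    - {"linear": [-0.02,-0.03,0.15],"spin": 0,"hand": 10}
    - {"linear": [0,0,0.1],"spin": 0,"hand": 10}
    - {"linear": [0,0,0],"spin": 0,"hand": 10}
    - {"linear": [0,0,0],"spin": 0,"hand": 10}
    - {"linear": [0,0,0],"spin": 0,"hand": 30}

```text
t: 29.52
tool_pos: [0.4591, -0.296, 0.0697]
orientation: [[0.642, -0.767, 0.0], [-0.767, -0.642, -0.0], [0.0, -0.0, -1.0]]
force: [-0.2, 0.1, 1.2]
width: 0.342
grip_force: 0.0
```

Emit:
play_rows:
  commands:
    - {"linear": [0,0,0],"spin": 0,"hand": 42}
    - {"linear": [0,0,0],"spin": 0,"hand": 42}
    - {"linear": [0,0,-0.3],"spin": 0,"hand": 42}
    - {"linear": [0,0,-0.8],"spin": 0,"hand": 42}
    - {"linear": [0,0,-0.8],"spin": 0,"hand": 42}

```text
t: 29.93
tool_pos: [0.4578, -0.2953, 0.1455]
orientation: [[0.642, -0.767, -0.003], [-0.767, -0.642, 0.001], [-0.003, 0.001, -1.0]]
force: [1.2, -0.6, -0.2]
width: 0.492
grip_force: 0.0
```

Emit:
play_rows:
  commands:
    - {"linear": [0,0,-0.2],"spin": -7,"hand": 45}
    - {"linear": [0,0,0],"spin": -7,"hand": 45}
    - {"linear": [0,0,0],"spin": -7,"hand": 45}
    - {"linear": [0,0,0],"spin": -7,"hand": 45}
    - {"linear": [0,0,0],"spin": -7,"hand": 45}

```text
t: 30.35
tool_pos: [0.4589, -0.2959, 0.1538]
orientation: [[0.967, -0.254, 0.0], [-0.254, -0.967, -0.0], [0.001, 0.0, -1.0]]
force: [-0.5, 0.5, -0.2]
width: 0.528
grip_force: 0.0
```

```bash
python3 go.py .5465 .005 .15 -15 ; python3 caps.py .123
```

```text
t 30.35 pos [ 0.4589 -0.2959  0.1538] yaw -14.74 tilt [ 0.0004 -0.0004] w 45.1 gf 0.0 F [-0.5  0.5 -0.2]
spin 0.26 shift [ 0.167 -7.834  0.096]
top [227 198   7   7  39] [0.5449 0.006  0.123 ]
top [320 233   7   7  40] [ 0.4414 -0.2559  0.123 ]
side [250 185   8   8  59] [0.547  0.0154 0.115 ]
side [314 202  12  27 114] [ 0.6979 -0.1681  0.115 ]
side [326 229  59  55 868] [ 0.7223 -0.3916  0.115 ]
side [214 236  10  10  87] [ 0.4423 -0.2571  0.115 ]
side [225 244  11  10  84] [ 0.4668 -0.2941  0.115 ]
```

Tube 2 is in hole 2, with a slight lean. Now tube 3.

Emit:
play_rows:
  commands:
    - {"linear": [0,-0.4,0],"spin": 0.3,"hand": 45}
    - {"linear": [0.02,-0.8,0],"spin": 0,"hand": 45}
    - {"linear": [0.02,-0.8,0],"spin": 0,"hand": 45}
    - {"linear": [0.02,-0.8,0],"spin": 0,"hand": 45}
    - {"linear": [0.02,-0.8,0],"spin": 0,"hand": 45}

```text
t: 30.87
tool_pos: [0.5003, -0.1566, 0.1537]
orientation: [[0.963, -0.271, 0.0], [-0.271, -0.963, -0.0], [0.0, -0.0, -1.0]]
force: [0.3, -0.1, 0.8]
width: 0.527
grip_force: 0.0
```

Emit:
play_rows:
  commands:
    - {"linear": [0.02,-0.8,0],"spin": 0,"hand": 45}
    - {"linear": [0.02,-0.8,0],"spin": 0,"hand": 45}
    - {"linear": [0.02,-0.8,0],"spin": 0,"hand": 45}
    - {"linear": [0.02,-0.8,0],"spin": 0,"hand": 45}
    - {"linear": [0.01,-0.6,0],"spin": 0,"hand": 45}

```text
t: 31.28
tool_pos: [0.5445, -0.0091, 0.1537]
orientation: [[0.963, -0.268, 0.001], [-0.268, -0.963, 0.001], [0.0, -0.001, -1.0]]
force: [-1.1, -0.2, -0.1]
width: 0.526
grip_force: 0.0
```

Emit:
play_rows:
  commands:
    - {"linear": [0,-0.43,0],"spin": 0,"hand": 45}
    - {"linear": [0,0,0],"spin": 0,"hand": 45}
    - {"linear": [0,0,0],"spin": 0,"hand": 45}
    - {"linear": [0,0,0],"spin": 0,"hand": 45}
    - {"linear": [0,0,0],"spin": 0,"hand": 45}

```text
t: 31.7
tool_pos: [0.5482, 0.0028, 0.1534]
orientation: [[0.963, -0.268, -0.0], [-0.268, -0.963, -0.001], [-0.0, 0.001, -1.0]]
force: [-0.6, 1.0, 0.7]
width: 0.527
grip_force: 0.0
```

```bash
python3 go.py .5465 .005 .0715 -15
```

```text
t 31.7 pos [0.5482 0.0028 0.1534] yaw -15.57 tilt [-0.0003 -0.0008] w 45.0 gf 0.0 F [-0.6  1.   0.7]
spin -0.57 shift [-0.054 -0.041  2.048]
```

Emit:
play_rows:
  commands:
    - {"linear": [-0.05,-0.04,0.3],"spin": -0.5,"hand": 45}
    - {"linear": [0,0,0.5],"spin": 0,"hand": 45}
    - {"linear": [0,0,0.5],"spin": 0,"hand": 45}
    - {"linear": [0,0,0.5],"spin": 0,"hand": 45}
    - {"linear": [0,0,0.25],"spin": 0,"hand": 45}

```text
t: 32.12
tool_pos: [0.5456, 0.0048, 0.0695]
orientation: [[0.966, -0.26, -0.003], [-0.26, -0.966, -0.001], [-0.002, 0.001, -1.0]]
force: [-0.8, -0.9, 0.0]
width: 0.525
grip_force: 0.0
```

Emit:
play_rows:
  commands:
    - {"linear": [0,0,0],"spin": 0,"hand": 45}
    - {"linear": [0,0,0],"spin": 0,"hand": 30}
    - {"linear": [0,0,0],"spin": 0,"hand": 20}
    - {"linear": [0,0,0],"spin": 0,"hand": 10}
    - {"linear": [0,0,0],"spin": 0,"hand": 10}

```text
t: 32.53
tool_pos: [0.5477, 0.0063, 0.0726]
orientation: [[0.966, -0.257, 0.002], [-0.257, -0.966, -0.0], [0.002, -0.0, -1.0]]
force: [-0.3, -0.5, 1.6]
width: 0.229
grip_force: 58.7
```

```bash
python3 go.py .5465 .005 .0715 -15
```

```text
t 32.53 pos [0.5477 0.0063 0.0726] yaw -14.9 tilt [ 0.0019 -0.0001] w 19.5 gf 58.69144864263944 F [-0.3 -0.5  1.6]
spin 0.1 shift [-0.021  0.039  0.028]
```

Lifting 3.2 units this time, so the tip clears the caps already in the rack.

Emit:
play_rows:
  commands:
    - {"linear": [0,0,-0.3],"spin": 0,"hand": 10}
    - {"linear": [0,0,-0.5],"spin": 0,"hand": 10}
    - {"linear": [0,0,-0.6],"spin": 0,"hand": 10}
    - {"linear": [0,0,-0.6],"spin": 0,"hand": 10}
    - {"linear": [0,0,-0.6],"spin": 0,"hand": 10}

```text
t: 32.95
tool_pos: [0.5469, 0.0065, 0.1772]
orientation: [[0.966, -0.257, 0.001], [-0.257, -0.966, 0.0], [0.001, -0.0, -1.0]]
force: [-0.1, -1.2, -0.5]
width: 0.22
grip_force: 58.8
```

Emit:
play_rows:
  commands:
    - {"linear": [0,0,-0.6],"spin": 7,"hand": 10}
    - {"linear": [0,0,0],"spin": 7,"hand": 10}
    - {"linear": [0,0,0],"spin": 7,"hand": 10}
    - {"linear": [0,0,0],"spin": 7,"hand": 10}
    - {"linear": [0,0,0],"spin": 7,"hand": 10}

```text
t: 33.37
tool_pos: [0.5471, 0.0065, 0.2003]
orientation: [[0.64, -0.769, 0.001], [-0.769, -0.64, 0.0], [0.001, -0.001, -1.0]]
force: [0.3, 0.2, 0.1]
width: 0.231
grip_force: 58.8
```

```bash
python3 go.py .4698 -.3316 .2 -50
```

```text
t 33.37 pos [0.5471 0.0065 0.2003] yaw -50.22 tilt [0.0013 0.0002] w 19.7 gf 58.80599755761068 F [0.3 0.2 0.1]
spin -0.22 shift [5.234 6.913 0.008]
```

Emit:
play_rows:
  commands:
    - {"linear": [0.3,0.4,0],"spin": -0.2,"hand": 10}
    - {"linear": [0.5,0.66,0],"spin": 0,"hand": 10}
    - {"linear": [0.5,0.66,0],"spin": 0,"hand": 10}
    - {"linear": [0.5,0.66,0],"spin": 0,"hand": 10}
    - {"linear": [0.5,0.66,0],"spin": 0,"hand": 10}

```text
t: 33.78
tool_pos: [0.5133, -0.1436, 0.2002]
orientation: [[0.647, -0.762, 0.001], [-0.762, -0.647, -0.0], [0.001, -0.001, -1.0]]
force: [1.7, 0.2, -0.5]
width: 0.223
grip_force: 58.8
```

Emit:
play_rows:
  commands:
    - {"linear": [0.5,0.66,0],"spin": 0,"hand": 10}
    - {"linear": [0.5,0.66,0],"spin": 0,"hand": 10}
    - {"linear": [0.5,0.66,0],"spin": 0,"hand": 10}
    - {"linear": [0.5,0.66,0],"spin": 0,"hand": 10}
    - {"linear": [0.5,0.66,0],"spin": 0,"hand": 10}

```text
t: 34.2
tool_pos: [0.4773, -0.3055, 0.2002]
orientation: [[0.647, -0.762, 0.001], [-0.762, -0.647, -0.0], [0.001, -0.001, -1.0]]
force: [0.5, 0.1, -1.9]
width: 0.229
grip_force: 58.8
```

Emit:
play_rows:
  commands:
    - {"linear": [0.4,0.53,0],"spin": 0,"hand": 10}
    - {"linear": [0.03,0.04,0],"spin": 0,"hand": 10}
    - {"linear": [0,0,0],"spin": 0,"hand": 10}
    - {"linear": [0,0,0],"spin": 0,"hand": 10}
    - {"linear": [0,0,0],"spin": 0,"hand": 10}

```text
t: 34.62
tool_pos: [0.4722, -0.3304, 0.1997]
orientation: [[0.649, -0.761, 0.001], [-0.761, -0.649, 0.001], [-0.0, -0.001, -1.0]]
force: [0.8, 1.1, -0.3]
width: 0.222
grip_force: 58.8
```

```bash
python3 go.py .4698 -.3316 .069 -50
```

```text
t 34.62 pos [ 0.4722 -0.3304  0.1997] yaw -49.57 tilt [0.0005 0.0007] w 19.0 gf 58.796343198700924 F [ 0.8  1.1 -0.3]
spin 0.43 shift [-0.014  0.065  3.268]
```

Emit:
play_rows:
  commands:
    - {"linear": [-0.01,0.07,0.4],"spin": 0.4,"hand": 10}
    - {"linear": [0,0,0.5],"spin": 0,"hand": 10}
    - {"linear": [0,0,0.5],"spin": 0,"hand": 10}
    - {"linear": [0,0,0.5],"spin": 0,"hand": 10}
    - {"linear": [0,0,0.3],"spin": 0,"hand": 10}

```text
t: 35.03
tool_pos: [0.4691, -0.3312, 0.1098]
orientation: [[0.644, -0.765, -0.001], [-0.765, -0.644, 0.002], [-0.002, -0.0, -1.0]]
force: [-0.8, 0.6, -1.0]
width: 0.229
grip_force: 58.8
```

Emit:
play_rows:
  commands:
    - {"linear": [0,0,0.3],"spin": 0,"hand": 10}
    - {"linear": [0,0,0.3],"spin": 0,"hand": 10}
    - {"linear": [0,0,0.2],"spin": 0,"hand": 10}
    - {"linear": [0,0,0],"spin": 0,"hand": 10}
    - {"linear": [0,0,0],"spin": 0,"hand": 10}

```text
t: 35.45
tool_pos: [0.4694, -0.3326, 0.0796]
orientation: [[0.643, -0.766, -0.0], [-0.766, -0.643, 0.0], [-0.0, -0.0, -1.0]]
force: [-0.2, -0.0, -1.4]
width: 0.225
grip_force: 58.8
```

```bash
python3 go.py .4698 -.3316 .069 -50
```

```text
t 35.45 pos [ 0.4694 -0.3326  0.0796] yaw -50.01 tilt [-0.0002  0.0004] w 19.2 gf 58.79297028724977 F [-0.2 -0.  -1.4]
spin -0.01 shift [-0.013 -0.024  0.265]
```

Emit:
play_rows:
  commands:
    - {"linear": [-0.01,-0.02,0.15],"spin": 0,"hand": 10}
    - {"linear": [0,0,0.1],"spin": 0,"hand": 10}
    - {"linear": [0,0,0],"spin": 0,"hand": 10}
    - {"linear": [0,0,0],"spin": 0,"hand": 10}
    - {"linear": [0,0,0],"spin": 0,"hand": 30}

```text
t: 35.87
tool_pos: [0.4696, -0.3327, 0.0697]
orientation: [[0.642, -0.767, 0.0], [-0.767, -0.642, -0.0], [0.0, -0.0, -1.0]]
force: [0.4, 0.2, -0.6]
width: 0.342
grip_force: 0.0
```

Emit:
play_rows:
  commands:
    - {"linear": [0,0,0],"spin": 0,"hand": 42}
    - {"linear": [0,0,0],"spin": 0,"hand": 42}
    - {"linear": [0,0,-0.3],"spin": 0,"hand": 42}
    - {"linear": [0,0,-0.8],"spin": 0,"hand": 42}
    - {"linear": [0,0,-0.8],"spin": 0,"hand": 42}

```text
t: 36.28
tool_pos: [0.4684, -0.332, 0.1454]
orientation: [[0.642, -0.767, -0.003], [-0.767, -0.642, 0.002], [-0.003, 0.001, -1.0]]
force: [1.3, -0.9, 0.5]
width: 0.494
grip_force: 0.0
```

Emit:
play_rows:
  commands:
    - {"linear": [0,0,-0.8],"spin": 0,"hand": 45}
    - {"linear": [0.4,-0.6,-0.5],"spin": 0,"hand": 45}
    - {"linear": [0.4,-0.6,0],"spin": 0,"hand": 45}
    - {"linear": [0.4,-0.6,0],"spin": 0,"hand": 45}
    - {"linear": [0,0,0],"spin": 0,"hand": 45}

```text
t: 36.7
tool_pos: [0.5611, -0.3203, 0.1978]
orientation: [[0.646, -0.764, 0.004], [-0.764, -0.646, 0.001], [0.002, -0.004, -1.0]]
force: [-0.6, 1.0, -0.5]
width: 0.529
grip_force: 0.0
```

```bash
python3 go.py; python3 caps.py .123;python3 - <<'E'
from bench import camera
import cv2,numpy as np
a=camera("top")["color"][150:265,75:385,::-1];b=camera("side")["color"][140:330,170:320,::-1]
a=cv2.resize(a,(620,230));b=cv2.resize(b,(276,350))
o=np.zeros((580,620,3),np.uint8);o[:230]=a;o[230:,:276]=b;cv2.imwrite("pics/end.png",o)
E
```

```text
t 36.7 pos [ 0.5611 -0.3203  0.1978] yaw -49.79 tilt [0.004  0.0011] w 45.2 gf 0.0 F [-0.6  1.  -0.5]
top [332 224   7   7  42] [ 0.4657 -0.2911  0.123 ]
top [320 233   7   7  41] [ 0.4412 -0.2557  0.123 ]
side [312 202  14  28 173] [ 0.6977 -0.1561  0.115 ]
side [326 229  59  55 869] [ 0.7223 -0.3915  0.115 ]
side [214 237  10   9  80] [ 0.4421 -0.2589  0.115 ]
side [225 244  12  18 160] [ 0.4672 -0.3096  0.115 ]
```

View pics/end.png

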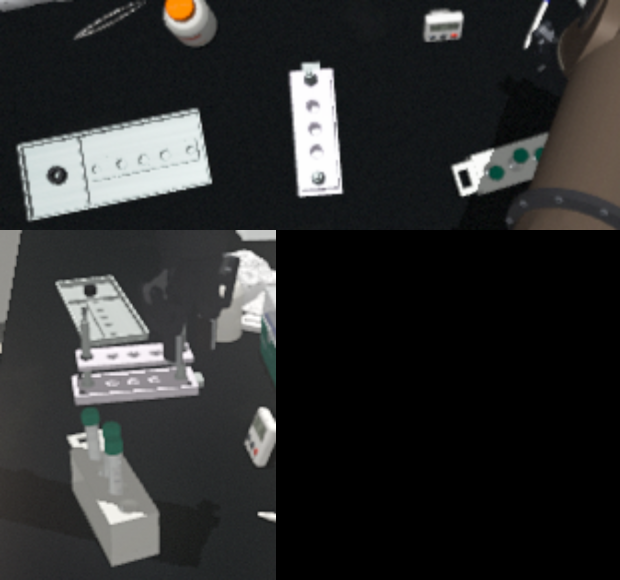

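The final view shows the nut in the small compartment, the plate in the long one, and three tubes in holes 1 to 3 with the far hole empty. Timer and bottle look unmoved. I'll check that the plate is flat before handing in.

Run:
```python
from bench import camera,telemetry
import numpy as np
from geo import w,full
c=camera("top");D=c["depth"];v,u=np.mgrid[0:384,0:512]
P=np.stack([(u-c["mtx"][0,2])/c["mtx"][0,0]*D,(v-c["mtx"][1,2])/c["mtx"][1,1]*D,D],-1)
X=(P-c["t"])@c["R"];t=np.radians(100.9);ey=np.array([np.cos(t),np.sin(t)]);ex=np.array([ey[1],-ey[0]])
q=X[...,:2]-[.4675,.3131];a=q@ex;b=q@ey
for y0 in np.arange(-.13,.05,.02):
    r=[]
    for x0 in(-.035,0.002,.035):
        m=(abs(a-x0)<.012)&(abs(b-y0)<.008)&(D>0);r.append((X[m][:,2].mean()*1000).round(1))
    print(round(y0,3),r)
h=w(c,full([(95,170),(190,150)],75,150,2),.01)[:,:2]-[.4675,.3131];print(h@ex,h@ey)
```

```text
-0.13 [np.float64(2.9), np.float64(6.1), np.float64(2.3)]
-0.11 [np.float64(2.5), np.float64(9.5), np.float64(2.5)]
-0.09 [np.float64(2.9), np.float64(9.7), np.float64(2.6)]
-0.07 [np.float64(2.3), np.float64(8.8), np.float64(1.6)]
-0.05 [np.float64(1.8), np.float64(7.6), np.float64(2.5)]
-0.03 [np.float64(2.2), np.float64(9.4), np.float64(2.5)]
-0.01 [np.float64(2.4), np.float64(7.2), np.float64(2.2)]
0.01 [np.float64(1.4), np.float64(10.5), np.float64(2.1)]
0.03 [np.float64(1.8), np.float64(8.3), np.float64(2.3)]
[-0.00303645 -0.00199422] [ 0.03193303 -0.1172421 ]
```

Plate top reads about 10 mm along its whole length, so it lies flat. Its centre is at tray y of about -0.043. Handing in.

```bash
python3 -c "
from bench import robot
print(robot.close_job())"
```

```text
the job is handed in; nothing more can be done
None
```

I handed the job in at about 37 s of robot time: the nut is in the small compartment, the plate lies flat in the long one, and tubes 1–3 stand in rack holes 1–3 with the far hole empty; the timer and bottle look unmoved in the last picture, and no verdict came back.

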